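# Load the polishing machine with round copper parts

## Robot

A 6-joint arm with a two-finger parallel gripper is mounted at the origin on the work surface. World frame = base frame: x ahead of the robot, y to its left, z up, the work surface at z = 0. Lengths are in m, angles in rad, forces in N, time in s.
With the tool pointing down it reaches from about 0.35 to 0.775 m from the base axis. Payload 5.5 kg.
Tool frame: the origin (TCP) lies where the fingers leave the gripper's body, on its centre line; the fingertips stand 73 mm ahead of it and the grasp point (between the pads) lies 54 mm ahead of it; z points along the fingers, y is the direction in which the jaws open and shut (so a half turn about z gives the same grasp; the last joint's range is limited). The gripper opens to 85 mm and grips with 20 to 120 N. Pads are 22 mm wide; open, the fingers measure 114 mm over their backs; the gripper's body (76 mm by 85 mm) begins 54 mm behind the grasp point. The pads swing forward as they close: fully open they stand 13 mm farther back than shut.
Start: joints at [-1.284, 0.313, 0.046, 1.304, 0, 1.431], TCP at [0.238, -0.523, 0.304] pointing down, gripper open.
Joint ranges: [-2.76, 2.76], [-0.86, 1.69], [-1.03, 1.26], [-2.2, 2.34], [-1.47, 1.5], [-3.14, 3.14]. Speed limits (rad/s): [2.57, 2.57, 3.14, 3.14, 3.14, 3.14].

## Interface

Orientations are given as a unit quaternion [w, x, y, z].
In Python, from workcell import env, read_camera, job, cut_out gives the robot as it stands.
- The arm moves only by the tool servo_tool, never from a script. Its argument "deltas" is a list of rows, each an object of numbers: "dx", "dy", "dz": the shift along the world's x, y, z in mm; "rx", "ry", "rz": the turn, a rotation vector about the world's x, y, z in rad; "fingers": the closure, from -1 (fully open) to 1 (shut). A call has 1 to 8 rows; each row shifts and turns the commanded pose from where the row before left it; what a row does not reach is not made up. A row lasts 1/10 s, in which the tool goes at most 50 mm and 8.59 degrees, less where a joint would pass 70% of its speed; a pose out of reach is approached as far as the arm can. A call is refused whole if a number of a shift passes 50 or a number of a turn 0.15, either way. A call with a gripper value outside its range is refused whole. The fingers move at their own pace and stop on an object; "newtons" is the grip in N (left out, the last holds). Time passes only in rows, so rows that do not move let the fingers close. It gives the time, the measured TCP pose, the force and the opening at its end, in the units of the state.
- env.get_state(): the state, without advancing time (a new reading comes with each control period).
- read_camera(name): name is "side" or "top"; returns a dict with "img" (384x512x3 uint8, red, green, blue), "intrinsics" (3x3 intrinsics, pixels), "k1" (the pictures are not rectified: a ray, as slopes to the right and down, at radius r is drawn at 1 + k1 r^2 times it, then the intrinsics apply), "extrinsics" (4x4, takes a point from camera to world coordinates). Camera axes: x right, y down, z forward; pixel columns grow to the right and rows downward; lengths in m; the calibration is good to about 2 mm. A picture is of the moment at which its call begins. There is no depth.
- job.hand_in(): hands the job in, once; it reports no verdict.
Trained networks look in the newest picture that a camera, given by its name, has taken for a name from the list of things; names that differ only in an ending like _2 or _b are one class to them, and where a whole thing is asked for, a point or a joint stands for the part that bears it (a point fixed in the world has none). Each returns a list of dicts, best first, with "confidence" (0 to 1); they miss things now and then, are a little off and sometimes report something else, mostly with a low value. They report only what shows in the picture. A call takes as long as a camera call.
- cut_out(target, camera): "region" (384x512 bool, what is visible of it) and "extent" ([left, top, right, bottom] in pixels, round what is visible of it).
The state is a dict: "clock": time; "joint_pos": joint angles; "qvel": joint speeds; "tau": joint torques, N m; "tcp_pos": TCP position; "orientation": TCP orientation; "wrist_force": force on the tool from outside, world axes, zero at the start; "ft_torque": the same for the moment, N m; "finger_gap": finger opening in m.
Only numpy, scipy, OpenCV 4.12 (cv2) and the standard library are available. Lean on these libraries where they do the work, as an engineer would, in place of code of your own. Each camera call takes 0.05 s, during which the arm holds its last target. There are 200 camera calls.

## Task

Turn the polishing machine's dial fully anticlockwise to off, then lift the lid off the bowl and lay it on the cork mat. Put every copper ball and roller from the felt tray into the bowl, lay the lid back on the bowl so that it sits level and closed, and only then turn the dial fully clockwise to full speed. Leave the other things on the bench where they are.

Things in the scene. Friction and masses are not known exactly. Their poses are not given: they have to be found in the camera images.
- machine: bench polishing machine, fixed: a grey housing 55 mm high with a round white open bowl on it, and a lower grey control ledge 45 mm high (130 mm long, 120 mm wide) that carries the dial. Origin at the bench, x axis from the dial towards the bowl, z up; the bowl's axis is at (55, 0) mm and the dial's axis at (-115, 0) mm. It may stand on either side of the bench
- bowl_floor (a point): centre of the bowl's flat inner floor, 60 mm above the bench. Inner radius of the bowl 65 mm at the floor, 71 mm at the rim; wall 5 mm; 75 mm deep
- bowl_rim (a point): centre of the bowl's mouth at rim height, 135 mm above the bench
- dial (a joint): angle of the dial (rad): 0 is fully anticlockwise (off, end stop), 2.4 is fully clockwise (full speed, end stop); it grows clockwise seen from above, stays where it is left and needs about 0.04 N m
- dial_grip (a point): point on the dial's vertical axis at gripping height, 82 mm above the bench. The black bar grip there is 14 mm thick, 42 mm long and 32 mm high (from 57 to 89 mm above the bench), on a round skirt of 22 mm radius whose top is 59 mm above the bench. This point's x axis lies along the bar and turns with it; a small white mark on one half of the bar's top points away from the bowl when the dial is off
- lid: loose round lid of the machine: grey disc of 80 mm radius, 6 mm thick, with a plug of 58 mm radius and 8 mm depth below it that drops loosely into the bowl, and a black round knob 28 mm across and 34 mm high in the middle of its top. Origin at the centre of the plug's underside, z up: disc from 8 to 14 mm, knob from 14 to 48 mm above the origin. At the start it is on the bowl; when closed its origin is 8 mm below the rim
- mat: round cork mat of 85 mm radius, 4 mm thick, fixed on the bench; origin at its centre on the bench
- tray: shallow tray fixed on the bench, felt floor 180 x 220 mm (x by y) inside, floor 4 mm above the bench, wooden rim 6 mm wide with its top 13 mm above the bench. Origin at its centre on the bench
- ball1: copper ball, 34 mm across, about 70 g, origin at its centre; lies in the tray and rolls when pushed; may be absent
- ball2: copper ball, 34 mm across, about 70 g, origin at its centre; lies in the tray and rolls when pushed; may be absent
- ball3: copper ball, 34 mm across, about 70 g, origin at its centre; lies in the tray and rolls when pushed; may be absent
- roller1: short round copper roller, 30 mm across and 44 mm long, about 80 g, origin at its centre, x axis along its length; lies on its side in the tray and rolls when pushed; may be absent
- roller2: short round copper roller, 30 mm across and 44 mm long, about 80 g, origin at its centre, x axis along its length; lies on its side in the tray and rolls when pushed; may be absent
- punch: square steel chasing punch lying down, 9 mm thick, 115 mm long along x (from -57 to +57 mm); not part of the job
- doming_block: steel cube of 45 mm, origin under its centre; not part of the job
- hammer: chasing hammer, 260 mm long along x, lying at the side; not part of the job
- dish: small copper dish, 90 mm across, 28 mm high, origin under its centre; not part of the job
- tin: steel tin 60 mm across and 100 mm high, origin under its centre; not part of the job
- pitch_bowl: dark steel pitch bowl 120 mm across, 50 mm high, origin under its centre; not part of the job

How it is judged:
On the way, in this order (a step that is already met when the one before it is completed fails the run):
1. the dial is fully anticlockwise (within 0.08 rad of its stop) (value of joint dial below 0.08 rad), for 0.2 s.
2. the lid lies flat on the cork mat (centre within 40 mm of the mat's), released, with the dial still off (horizontal distance between lid and mat below 0.04 m and height (world z) of lid below 0.008 m and angle between lid's own z axis and vertical below 0.06 rad and contact force between the fingers and lid below 0.1 N and value of joint dial below 0.12 rad), for 0.2 s.
3. every ball and roller is in the bowl, with the dial still off (horizontal distance between each of ball1, ball2, ball3, roller1, roller2 and bowl_floor below 0.066 m and z of ball1 in the frame of bowl_floor between 0.005 and 0.062 m and z of ball2 in the frame of bowl_floor between 0.005 and 0.062 m and z of ball3 in the frame of bowl_floor between 0.005 and 0.062 m and z of roller1 in the frame of bowl_floor between 0.005 and 0.062 m and z of roller2 in the frame of bowl_floor between 0.005 and 0.062 m and value of joint dial below 0.12 rad), for 0.2 s.
4. the lid is back on the bowl, seated and released, with the parts inside and the dial still off (all of step 3 and horizontal distance between lid and bowl_rim below 0.016 m and z of lid in the frame of bowl_rim between -0.012 and -0.004 m and angle between lid's own z axis and vertical below 0.06 rad and contact force between the fingers and lid below 0.1 N), for 0.2 s.
5. the dial is fully clockwise (within 0.08 rad of its stop) (value of joint dial above 2.32 rad), for 0.2 s.
At the end, for the whole second after the job is handed in: Every ball and roller present is inside the bowl; the lid is seated on the bowl (centred within 16 mm, origin 8 mm below the rim within 4 mm, tilted under 0.06 rad), at rest and released; the dial is within 0.08 rad of its clockwise stop (horizontal distance between each of ball1, ball2, ball3, roller1, roller2 and bowl_floor below 0.066 m and z of ball1 in the frame of bowl_floor between 0.005 and 0.062 m and z of ball2 in the frame of bowl_floor between 0.005 and 0.062 m and z of ball3 in the frame of bowl_floor between 0.005 and 0.062 m and z of roller1 in the frame of bowl_floor between 0.005 and 0.062 m and z of roller2 in the frame of bowl_floor between 0.005 and 0.062 m and horizontal distance between lid and bowl_rim below 0.016 m and z of lid in the frame of bowl_rim between -0.012 and -0.004 m and angle between lid's own z axis and vertical below 0.06 rad and contact force between the fingers and lid below 0.1 N and value of joint dial above 2.32 rad and linear speed of lid below 0.02 m/s); the robot touches nothing.
It fails at once if a thing that is not part of the job was moved more than 40 mm (distance of any of punch, doming_block, hammer, dish, tin, pitch_bowl from where it was at the start of the episode above 0.04 m).
Of ball1, ball2, ball3, roller1, roller2 only 3 to 5 are there at a start; the rules pass over those that are not, and their reading is None.
At some moment in a run one of ball1, ball2, ball3, roller1, roller2 may be knocked a few centimetres aside while the robot is not near it.
It also fails if it takes over 210 s, if anything falls off the work surface, if the arm or the gripper's body presses on something with over 40 N, if the wrist force passes 120 N, or if a joint passes its speed limit or range.

## Working session

There is one attempt and no reset: what is moved stays moved. The work goes in short steps, Python scripts to look and compute and a tool call to move; the robot and the scene stay as the last step left them, time stands still between calls to the robot, and variables do not carry over. Pictures are saved under pics/ and viewed, about 12 in all and at most 16, crops included, and the job is handed in when it is done.

Besides the shell and the picture viewer there is one more tool, called after ">>>" in YAML: its name, and indented under it one key for each argument. servo_tool: Moves the arm, as the interface text tells. Its arguments: {"type":"object","properties":{"deltas":{"type":"array"},"newtons":{"type":"number"}},"required":["deltas"]}

```bash
mkdir -p pics; ls; cat > h.py <<'E'
import numpy as np, cv2
from workcell import env, read_camera, job, cut_out
def ray(c,uv):
    K=c["intrinsics"];k=c["k1"];E=np.array(c["extrinsics"])
    d=np.array([(uv[0]-K[0][2])/K[0][0],(uv[1]-K[1][2])/K[1][1]]);s=d.copy()
    for _ in range(20): s=d/(1+k*(s@s))
    v=E[:3,:3]@np.array([s[0],s[1],1]);return E[:3,3],v
def at(c,uv,z):
    o,v=ray(c,uv);return (o+v*(z-o[2])/v[2])[:2]
def proj(c,p):
    K=c["intrinsics"];E=np.array(c["extrinsics"]);q=E[:3,:3].T@(np.array(p)-E[:3,3]);s=q[:2]/q[2];s=s*(1+c["k1"]*(s@s))
    return np.array([K[0][0]*s[0]+K[0][2],K[1][1]*s[1]+K[1][2]])
def save(c,n,box=None,f=1):
    im=c["img"][:,:,::-1]
    if box: im=im[box[1]:box[3],box[0]:box[2]]
    cv2.imwrite("pics/"+n,cv2.resize(im,None,fx=f,fy=f,interpolation=cv2.INTER_CUBIC))
E
python3 - <<'E'
from h import *
t=read_camera("top");save(t,"t0.png",f=1.5)
s=read_camera("side");save(s,"s0.png",f=1.5)
for c in(t,s): print(c["intrinsics"],c["k1"],np.round(c["extrinsics"],3).tolist())
Z=dict(dial=.085,lid=.13,mat=.004,tray=.01,ball1=.021,roller1=.019,punch=.009,doming_block=.045,hammer=.01,dish=.02,tin=.1,pitch_bowl=.05,machine=.05)
for n,z in Z.items():
    for d in cut_out(n,"top"):
        r=d["region"]
        ys,xs=np.nonzero(r)
        print(n,round(d["confidence"],2),np.round(d["extent"]).tolist(),at(t,(xs.mean(),ys.mean()),z).round(3))
print(env.get_state())
E
```

```text
pics
[[402.92292428   0.         261.02550285]
 [  0.         402.92292428 196.58260066]
 [  0.           0.           1.        ]] -0.05112945448684518 [[-0.005, -0.991, 0.13, 0.374], [-1.0, 0.007, 0.008, -0.032], [-0.009, -0.13, -0.991, 1.598], [0.0, 0.0, 0.0, 1.0]]
[[424.35682388   0.         254.24249564]
 [  0.         424.35682388 194.94553002]
 [  0.           0.           1.        ]] -0.15673593569752511 [[-0.973, -0.133, 0.189, 0.313], [-0.231, 0.615, -0.754, 1.053], [-0.016, -0.777, -0.629, 1.016], [0.0, 0.0, 0.0, 1.0]]
dial 0.6 [247.0, 228.0, 251.0, 242.0] [0.426 0.026]
lid 0.73 [306.0, 169.0, 349.0, 208.0] [ 0.603 -0.263]
mat 0.78 [237.0, 164.0, 279.0, 204.0] [ 0.636 -0.01 ]
mat 0.66 [306.0, 167.0, 350.0, 208.0] [ 0.622 -0.282]
tray 0.84 [166.0, 185.0, 231.0, 241.0] [0.522 0.233]
ball1 0.74 [221.0, 137.0, 237.0, 155.0] [0.778 0.109]
ball1 0.6 [208.0, 191.0, 217.0, 203.0] [0.587 0.169]
punch 0.56 [246.0, 228.0, 252.0, 243.0] [0.433 0.029]
doming_block 0.45 [261.0, 221.0, 276.0, 235.0] [ 0.457 -0.051]
hammer 0.81 [91.0, 209.0, 128.0, 277.0] [0.378 0.59 ]
hammer 0.29 [300.0
[... 265 characters left out ...]
{'clock': 0.75, 'joint_pos': array([-1.28359578e+00,  3.13132941e-01,  4.61447500e-02,  1.30358120e+00,
       -5.44242354e-06,  1.43118227e+00]), 'qvel': array([-2.22951434e-04,  2.23903438e-03, -8.63975760e-04,  5.10551573e-04,
        3.75929156e-04, -7.82441024e-05]), 'tau': array([ 1.14522947e-03, -4.80353022e+01,  2.98770565e+01, -8.03416674e-05,
       -2.88989185e-06,  4.58937805e-06]), 'tcp_pos': array([ 0.23803297, -0.52347684,  0.3039797 ]), 'orientation': array([1.13360470e-04, 9.77314947e-01, 2.11791128e-01, 5.65181654e-06]), 'wrist_force': array([ 0.18190292, -0.21332227, -0.02225236]), 'ft_torque': array([0.00844169, 0.00816848, 0.00465192]), 'finger_gap': 0.08574993089638283}
```

View pics/t0.png

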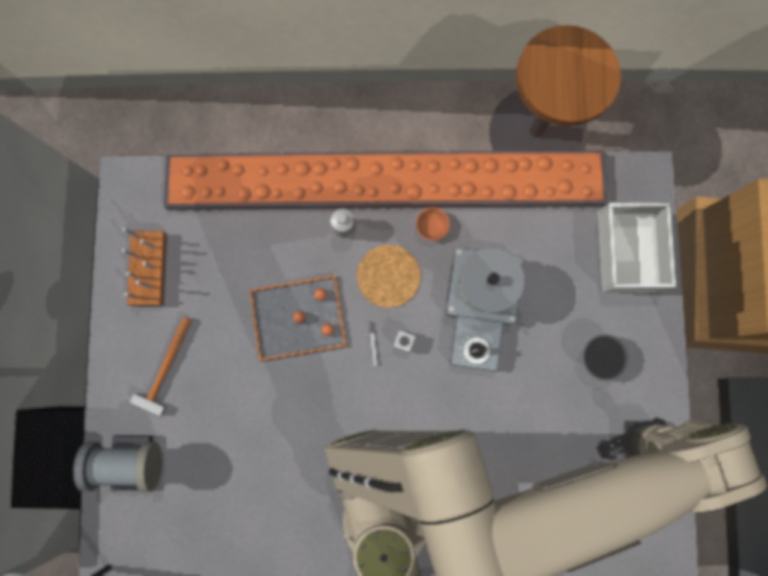

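View pics/s0.png

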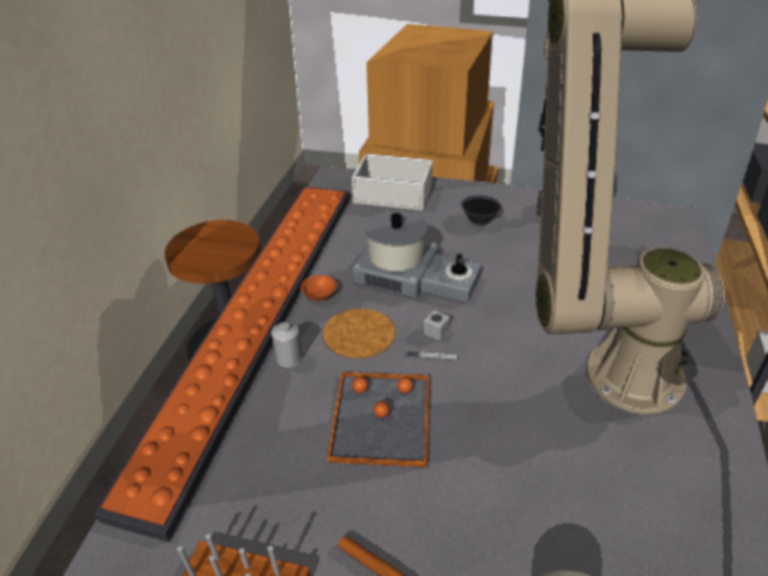

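The top view shows the machine at about (485,300) with the dial at (478,350), the mat at (388,276), and the tray at (298,318) with three copper parts at (320,295), (298,317) and (327,329). I'll take close crops next.

```bash
python3 - <<'E'
from h import *
t=read_camera("top");s=read_camera("side")
a=cv2.resize(t["img"][160:256,296:356],None,fx=6,fy=6,interpolation=2)
b=cv2.resize(t["img"][180:246,160:236],None,fx=5,fy=5,interpolation=2)
c=cv2.resize(s["img"][240:315,215:290],None,fx=5,fy=5,interpolation=2)
W=np.zeros((576,360+380+0,3),np.uint8);W[:576,:360]=a;W[:330,360:740]=b
cv2.imwrite("pics/c1.png",W[:,:,::-1])
d=cv2.resize(s["img"][135:205,230:325],None,fx=5,fy=5,interpolation=2)
V=np.zeros((375,375+475,3),np.uint8)[:, :800];V[:,:375]=c;V[:350,375:]=d[:,:425]
cv2.imwrite("pics/c2.png",V[:,:,::-1])
# copper blobs in tray
for cam,box in((t,(172,190,226,235)),(s,(225,252,284,303))):
    im=cv2.cvtColor(cam["img"],cv2.COLOR_RGB2HSV)
    m=((im[:,:,1]>130)&(im[:,:,2]>90)).astype(np.uint8);M=np.zeros_like(m);M[box[1]:box[3],box[0]:box[2]]=m[box[1]:box[3],box[0]:box[2]]
    n,l,st,ce=cv2.connectedComponentsWithStats(M)
    for i in range(1,n):
        if st[i,4]>15: print(st[i],ce[i].round(1),at(cam,ce[i],.021).round(4))
print("dial",at(t,(477.5/1.5,350/1.5),.07),"knob",at(t,(494/1.5,278.5/1.5),.175),"knob side",at(s,(397/1.5,215/1.5),.175),"dial side top",at(s,(459.5/1.5,259/1.5),.089))
for n in ("lid","dial","machine","ball1","roller1","tray","mat"):
    for d in cut_out(n,"side"): print(n,round(d["confidence"],2),np.round(d["extent"]).tolist())
E
```

```text
[210 193   7   6  30] [212.8 195.6] [0.5865 0.1726]
[196 209   6   5  25] [198.6 211. ] [0.5258 0.2283]
[215 217   6   6  29] [217.6 219.3] [0.4925 0.153 ]
[225 252   4  21  34] [226.1 260.9] [0.6228 0.1994]
[235 252  10  10  83] [239.5 256.3] [0.5869 0.1711]
[265 252  10  10  87] [269.6 256.3] [0.4933 0.1507]
[249 268  11  10  85] [254.1 272.6] [0.5257 0.2269]
dial [ 0.43326727 -0.23441775] knob [ 0.59882618 -0.26382948] knob side [ 0.59847227 -0.26051721] dial side top [ 0.43307898 -0.22742593]
lid 0.72 [244.0, 137.0, 286.0, 164.0]
dial 0.57 [300.0, 172.0, 312.0, 188.0]
dial 0.18 [304.0, 132.0, 333.0, 152.0]
machine 0.71 [233.0, 161.0, 321.0, 201.0]
machine 0.71 [217.0, 242.0, 285.0, 312.0]
ball1 0.6 [232.0, 249.0, 246.0, 263.0]
ball1 0.51 [269.0, 255.0, 277.0, 262.0]
tray 0.85 [219.0, 245.0, 285.0, 309.0]
mat 0.56 [217.0, 203.0, 264.0, 245.0]
mat 0.52 [235.0, 160.0, 321.0, 204.0]
```

View pics/c1.png

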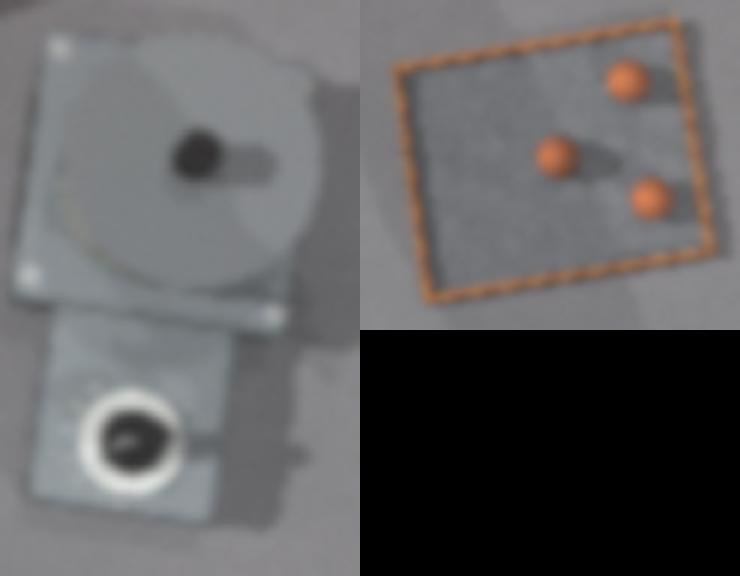

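View pics/c2.png

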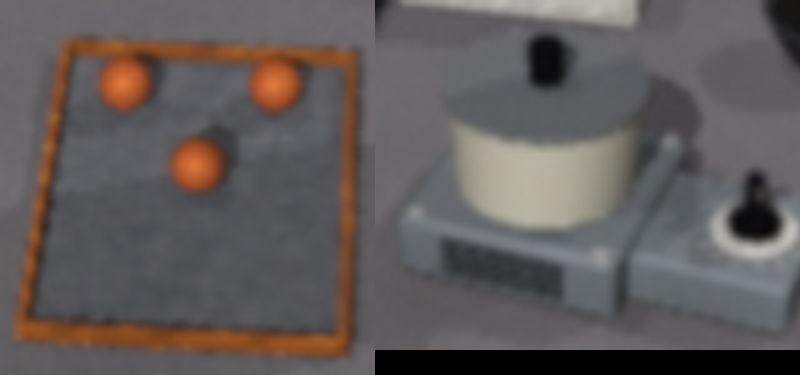

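The crops show three round balls and no rollers. The dial's bar points roughly along y with its white mark towards +y, so the dial stands near 1.2 rad. Next I'll refine the dial, knob and mat centres.

```bash
python3 - <<'E'
from h import *
t=read_camera("top");s=read_camera("side")
p=lambda x,y:(296+(x+.5)/6-.5,160+(y+.5)/6-.5)
q=lambda x,y:(230+(x-375+.5)/5-.5,135+(y+.5)/5-.5)
print("ring top",[at(t,p(132,441),z) for z in(.046,.059)])
print("ring side",[at(s,q(754,231),z) for z in(.046,.059)])
print("knob top",at(t,p(197,156),.17),"side top ctr",at(s,q(548,43),.175))
print("lid disc top",at(t,p(190,162),.141))
for n in ("top","side"):
    d=cut_out("mat",n)[0]["extent"];c=t if n=="top" else s
    print("mat",at(c,((d[0]+d[2])/2,(d[1]+d[3])/2),.004))
print("bar top ends",at(t,p(100,446),.089),at(t,p(178,433),.089))
print("housing corners",[at(t,p(*x),.055) for x in((50,35),(14,298),(286,328))], "ledge",[at(t,p(*x),.045) for x in((33,495),(212,520))])
E
```

```text
ring top [array([ 0.43516997, -0.23474288]), array([ 0.43466099, -0.23304093])]
ring side [array([ 0.43497321, -0.23399322]), array([ 0.4333355 , -0.21673847])]
knob top [ 0.5999383  -0.26136036] side top ctr [ 0.60036751 -0.26107024]
lid disc top [ 0.60084101 -0.26164951]
mat [ 0.64035034 -0.00488923]
mat [0.61951342 0.00270527]
bar top ends [ 0.43052338 -0.20912035] [ 0.43824944 -0.25789492]
housing corners [array([ 0.69837928, -0.18640832]), array([ 0.52674324, -0.15997792]), array([ 0.50625624, -0.33394809])] ledge [array([ 0.40123705, -0.17084361]), array([ 0.38454079, -0.28486818])]
```

>>> servo_tool:
  deltas:
    - {"dx": 24.5, "dy": 36, "rz": 0.15}
    - {"dx": 24.5, "dy": 36, "rz": 0.15}
    - {"dx": 24.5, "dy": 36, "rz": 0.15}
    - {"dx": 24.5, "dy": 36, "rz": 0.15}
    - {"dx": 24.5, "dy": 36, "rz": 0.15}
    - {"dx": 24.5, "dy": 36, "rz": 0.15}
    - {"dx": 24.5, "dy": 36, "rz": 0.15}
    - {"dx": 24.5, "dy": 37, "rz": 0.15}
  newtons: 60

```text
invalid input at $.deltas[0]: expected keys dx, dy, dz, rx, ry, rz, fingers
```

>>> servo_tool:
  deltas:
    - {"dz": -30, "rz": 0.1}
    - {"dz": -30}
    - {"dz": -20}
    - {}

```text
invalid input at $.deltas[0]: expected keys dx, dy, dz, rx, ry, rz, fingers
```

```bash
python3 - <<'E'
from h import *
s=read_camera("side");save(s,"s1.png",(250,80,350,205),5)
st=env.get_state();print(st["tcp_pos"],st["orientation"],st["wrist_force"])
E
```

```text
[ 0.23801004 -0.52347339  0.30391496] [5.23483383e-05 9.77321038e-01 2.11763041e-01 1.01584120e-06] [ 0.31869643  0.5265443  -0.63858316]
```

View pics/s1.png

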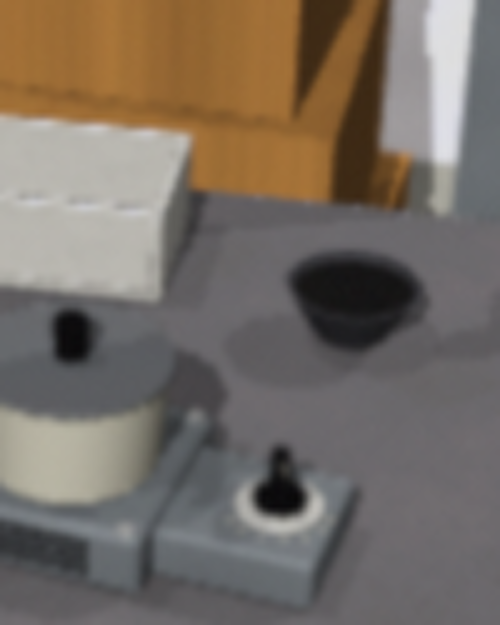

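The rows were refused because every key has to be present, and the arm has not moved. The picture shows the machine alone, with the dial at about (280,490). I'm sending the moves again with full rows.

>>> servo_tool:
  deltas:
    - {"dx": 24.5, "dy": 36, "dz": 0, "rx": 0, "ry": 0, "rz": 0.148, "fingers": -1}
    - {"dx": 24.5, "dy": 36, "dz": 0, "rx": 0, "ry": 0, "rz": 0.148, "fingers": -1}
    - {"dx": 24.5, "dy": 36, "dz": 0, "rx": 0, "ry": 0, "rz": 0.148, "fingers": -1}
    - {"dx": 24.5, "dy": 36, "dz": 0, "rx": 0, "ry": 0, "rz": 0.148, "fingers": -1}
    - {"dx": 24.5, "dy": 36, "dz": 0, "rx": 0, "ry": 0, "rz": 0.148, "fingers": -1}
    - {"dx": 24.5, "dy": 36, "dz": 0, "rx": 0, "ry": 0, "rz": 0.148, "fingers": -1}
    - {"dx": 24.5, "dy": 36, "dz": 0, "rx": 0, "ry": 0, "rz": 0.148, "fingers": -1}
    - {"dx": 24.5, "dy": 37, "dz": 0, "rx": 0, "ry": 0, "rz": 0.148, "fingers": -1}
  newtons: 60

```text
clock: 2.25
tcp_pos: [0.4348, -0.233, 0.3042]
orientation: [0.0, 0.691, 0.723, 0.0]
wrist_force: [0.9, -1.7, 0.0]
finger_gap: 0.0858
```

>>> servo_tool:
  deltas:
    - {"dx": 0, "dy": 0, "dz": -30, "rx": 0, "ry": 0, "rz": 0.115, "fingers": -1}
    - {"dx": 0, "dy": 0, "dz": -30, "rx": 0, "ry": 0, "rz": 0, "fingers": -1}
    - {"dx": 0, "dy": 0, "dz": -20, "rx": 0, "ry": 0, "rz": 0, "fingers": -1}
    - {"dx": 0, "dy": 0, "dz": 0, "rx": 0, "ry": 0, "rz": 0, "fingers": -1}
    - {"dx": 0, "dy": 0, "dz": 0, "rx": 0, "ry": 0, "rz": 0, "fingers": -1}

```text
clock: 2.75
tcp_pos: [0.434, -0.2345, 0.2243]
orientation: [-0.0, 0.65, 0.76, 0.0]
wrist_force: [0.4, -0.1, 0.1]
finger_gap: 0.0855
```

```bash
python3 - <<'E'
from h import *
s=read_camera("side");save(s,"s2.png",(250,80,350,205),5)
st=env.get_state();print(st["tcp_pos"],st["orientation"],st["wrist_force"],st["joint_pos"],st["clock"])
E
```

```text
[ 0.43443506 -0.23487293  0.22499558] [6.95955867e-04 6.50319641e-01 7.59660366e-01 8.94350568e-05] [0.71226909 0.11165299 0.47369343] [-6.58385446e-01  1.96469635e-01 -3.06377924e-01  1.06654970e+00
  1.09611757e-04  7.57625311e-01] 2.8
```

View pics/s2.png

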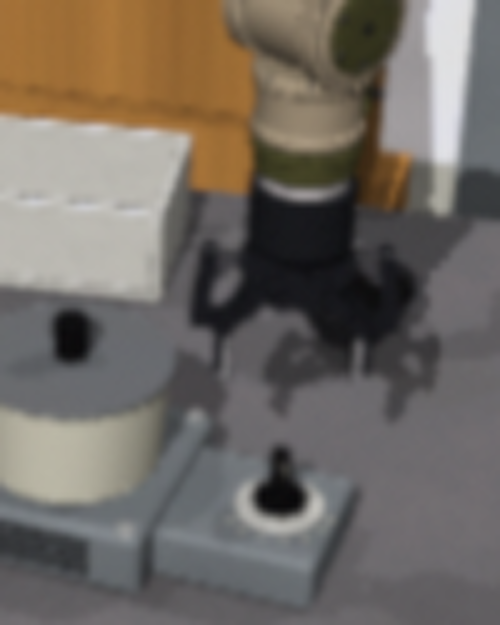

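The open jaws straddle the bar at (280,465), so I'm descending and gripping it.

>>> servo_tool:
  deltas:
    - {"dx": 0, "dy": 0, "dz": -30, "rx": 0, "ry": 0, "rz": 0, "fingers": -1}
    - {"dx": 0, "dy": 0, "dz": -30, "rx": 0, "ry": 0, "rz": 0, "fingers": -1}
    - {"dx": 0, "dy": 0, "dz": -27, "rx": 0, "ry": 0, "rz": 0, "fingers": -1}
    - {"dx": 0, "dy": 0, "dz": 0, "rx": 0, "ry": 0, "rz": 0, "fingers": 1}
    - {"dx": 0, "dy": 0, "dz": 0, "rx": 0, "ry": 0, "rz": 0, "fingers": 1}
    - {"dx": 0, "dy": 0, "dz": 0, "rx": 0, "ry": 0, "rz": 0, "fingers": 1}
    - {"dx": 0, "dy": 0, "dz": 0, "rx": 0, "ry": 0, "rz": 0, "fingers": 1}
    - {"dx": 0, "dy": 0, "dz": 0, "rx": 0, "ry": 0, "rz": 0, "fingers": 1}

```text
clock: 3.6
tcp_pos: [0.4351, -0.2351, 0.1384]
orientation: [0.002, 0.65, 0.76, 0.0]
wrist_force: [-0.7, 3.0, 17.0]
finger_gap: 0.0131
```

>>> servo_tool:
  deltas:
    - {"dx": 0, "dy": 0, "dz": 0, "rx": 0, "ry": 0, "rz": 0, "fingers": 1}
    - {"dx": 0, "dy": 0, "dz": 0, "rx": 0, "ry": 0, "rz": 0, "fingers": 1}

```text
clock: 3.8
tcp_pos: [0.435, -0.235, 0.1385]
orientation: [0.002, 0.65, 0.76, 0.0]
wrist_force: [0.8, -0.0, 4.7]
finger_gap: 0.013
```

>>> servo_tool:
  deltas:
    - {"dx": 0, "dy": 0, "dz": 1, "rx": 0, "ry": 0, "rz": 0.14, "fingers": 1}
    - {"dx": 0, "dy": 0, "dz": 0, "rx": 0, "ry": 0, "rz": 0.14, "fingers": 1}
    - {"dx": 0, "dy": 0, "dz": 0, "rx": 0, "ry": 0, "rz": 0.14, "fingers": 1}
    - {"dx": 0, "dy": 0, "dz": 0, "rx": 0, "ry": 0, "rz": 0.14, "fingers": 1}
    - {"dx": 0, "dy": 0, "dz": 0, "rx": 0, "ry": 0, "rz": 0.14, "fingers": 1}
    - {"dx": 0, "dy": 0, "dz": 0, "rx": 0, "ry": 0, "rz": 0.14, "fingers": 1}
    - {"dx": 0, "dy": 0, "dz": 0, "rx": 0, "ry": 0, "rz": 0.14, "fingers": 1}
    - {"dx": 0, "dy": 0, "dz": 0, "rx": 0, "ry": 0, "rz": 0, "fingers": 1}

```text
clock: 4.6
tcp_pos: [0.4359, -0.2343, 0.1386]
orientation: [0.002, 0.214, 0.977, 0.001]
wrist_force: [6.3, 2.2, -3.8]
finger_gap: 0.0129
```

>>> servo_tool:
  deltas:
    - {"dx": 0, "dy": 0, "dz": 0, "rx": 0, "ry": 0, "rz": 0.1, "fingers": 1}
    - {"dx": 0, "dy": 0, "dz": 0, "rx": 0, "ry": 0, "rz": 0.1, "fingers": 1}
    - {"dx": 0, "dy": 0, "dz": 0, "rx": 0, "ry": 0, "rz": 0, "fingers": 1}

```text
clock: 4.9
tcp_pos: [0.4359, -0.2341, 0.1386]
orientation: [0.002, 0.116, 0.993, 0.001]
wrist_force: [6.0, 2.9, -3.2]
finger_gap: 0.013
```

```bash
cat > st.py <<'E'
from h import *
st=env.get_state();q=st["orientation"];print("clk",st["clock"],"tcp",st["tcp_pos"].round(4),"jawaz",np.degrees(2*np.arctan2(q[2],q[1])).round(2)-90,"q",q.round(3),"F",st["wrist_force"].round(1),"M",st["ft_torque"].round(2),"gap",round(st["finger_gap"],4),"j",st["joint_pos"].round(2))
E
python3 st.py
```

```text
clk 4.9 tcp [ 0.4359 -0.2341  0.1386] jawaz 76.68 q [0.002 0.116 0.993 0.001] F [ 6.   2.9 -3.2] M [ 0.6  -1.26  0.05] gap 0.013 j [-0.66  0.27 -0.44  0.86  0.   -0.42]
```

>>> servo_tool:
  deltas:
    - {"dx": 0, "dy": 0, "dz": 0, "rx": 0, "ry": 0, "rz": 0.04, "fingers": 1}
    - {"dx": 0, "dy": 0, "dz": 0, "rx": 0, "ry": 0, "rz": 0.03, "fingers": 1}
    - {"dx": 0, "dy": 0, "dz": 0, "rx": 0, "ry": 0, "rz": 0, "fingers": 1}

```text
clock: 5.2
tcp_pos: [0.436, -0.234, 0.1386]
orientation: [0.002, 0.082, 0.997, 0.001]
wrist_force: [6.7, 3.7, -3.6]
finger_gap: 0.0125
```

```bash
python3 st.py
```

```text
clk 5.2 tcp [ 0.436  -0.234   0.1386] jawaz 80.59 q [0.002 0.082 0.997 0.001] F [ 6.7  3.7 -3.6] M [ 0.69 -1.32 -0.02] gap 0.0125 j [-0.66  0.27 -0.44  0.86  0.   -0.49]
```

>>> servo_tool:
  deltas:
    - {"dx": 0, "dy": 0, "dz": 0, "rx": 0, "ry": 0, "rz": 0.04, "fingers": 1}
    - {"dx": 0, "dy": 0, "dz": 0, "rx": 0, "ry": 0, "rz": 0.02, "fingers": 1}
    - {"dx": 0, "dy": 0, "dz": 0, "rx": 0, "ry": 0, "rz": 0, "fingers": 1}

```text
clock: 5.5
tcp_pos: [0.4357, -0.234, 0.1386]
orientation: [0.002, 0.054, 0.999, 0.001]
wrist_force: [5.5, 3.9, -2.0]
finger_gap: 0.0128
```

```bash
python3 st.py
```

```text
clk 5.5 tcp [ 0.4357 -0.234   0.1386] jawaz 83.84 q [0.002 0.054 0.999 0.001] F [ 5.5  3.9 -2. ] M [ 0.89 -1.17 -1.38] gap 0.0128 j [-0.66  0.27 -0.44  0.86  0.   -0.55]
```

The moment rose to −1.4 N m with the bar at about 172°, so the dial is against its off stop. Now I'll release it and go to the lid knob.

>>> servo_tool:
  deltas:
    - {"dx": 0, "dy": 0, "dz": 0, "rx": 0, "ry": 0, "rz": -0.03, "fingers": 1}
    - {"dx": 0, "dy": 0, "dz": 0, "rx": 0, "ry": 0, "rz": 0, "fingers": -1}
    - {"dx": 0, "dy": 0, "dz": 0, "rx": 0, "ry": 0, "rz": 0, "fingers": -1}
    - {"dx": 0, "dy": 0, "dz": 0, "rx": 0, "ry": 0, "rz": 0, "fingers": -1}
    - {"dx": 0, "dy": 0, "dz": 45, "rx": 0, "ry": 0, "rz": 0, "fingers": -1}
    - {"dx": 0, "dy": 0, "dz": 45, "rx": 0, "ry": 0, "rz": 0, "fingers": -1}
    - {"dx": 0, "dy": 0, "dz": 45, "rx": 0, "ry": 0, "rz": 0, "fingers": -1}
    - {"dx": 0, "dy": 0, "dz": 0, "rx": 0, "ry": 0, "rz": 0, "fingers": -1}

```text
clock: 6.3
tcp_pos: [0.4363, -0.2363, 0.2795]
orientation: [0.005, 0.068, 0.998, -0.003]
wrist_force: [0.4, 0.4, -0.9]
finger_gap: 0.0853
```

>>> servo_tool:
  deltas:
    - {"dx": 40, "dy": -6, "dz": 0, "rx": 0, "ry": 0, "rz": 0, "fingers": -1}
    - {"dx": 42, "dy": -7, "dz": 0, "rx": 0, "ry": 0, "rz": 0, "fingers": -1}
    - {"dx": 42, "dy": -7, "dz": 0, "rx": 0, "ry": 0, "rz": 0, "fingers": -1}
    - {"dx": 41, "dy": -7, "dz": 0, "rx": 0, "ry": 0, "rz": 0, "fingers": -1}
    - {"dx": 0, "dy": 0, "dz": 0, "rx": 0, "ry": 0, "rz": 0, "fingers": -1}
    - {"dx": 0, "dy": 0, "dz": 0, "rx": 0, "ry": 0, "rz": 0, "fingers": -1}

```text
clock: 6.9
tcp_pos: [0.5991, -0.2613, 0.2709]
orientation: [-0.001, 0.067, 0.998, 0.001]
wrist_force: [-0.1, -0.4, 0.2]
finger_gap: 0.0853
```

```bash
python3 - <<'E'
from h import *
s=read_camera("side");a=s["img"][80:200,220:330]
cv2.imwrite("pics/s3.png",cv2.resize(a[:,:,::-1],None,fx=5,fy=5,interpolation=2))
E
python3 st.py
```

```text
clk 6.95 tcp [ 0.5983 -0.2612  0.2717] jawaz 82.22999999999999 q [-0.001  0.068  0.998  0.001] F [-0.7 -0.3  0.4] M [ 0.03 -0.02 -0.01] gap 0.0854 j [-0.53  0.48  0.21  1.31 -0.   -0.4 ]
```

View pics/s3.png

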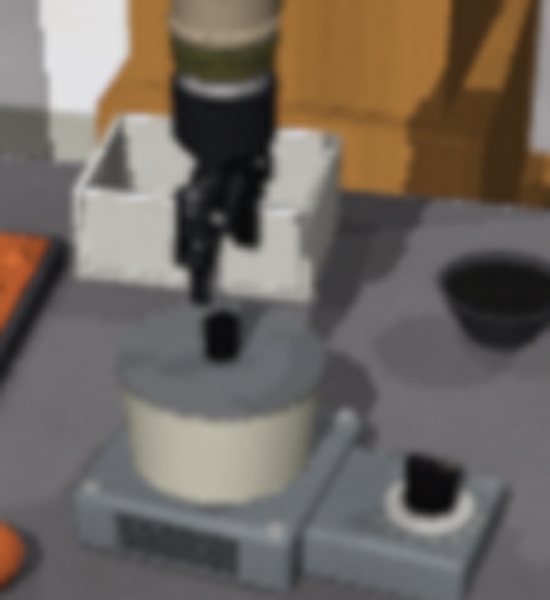

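The dial's bar at (432,480) now lies broadside to the side camera, which fits off, and the gripper is over the knob at (222,335). Next I'll grip and lift the lid.

>>> servo_tool:
  deltas:
    - {"dx": 1, "dy": 0, "dz": -30, "rx": 0, "ry": 0, "rz": 0, "fingers": -1}
    - {"dx": 1, "dy": 0, "dz": -27, "rx": 0, "ry": 0, "rz": 0, "fingers": -1}
    - {"dx": 0, "dy": 0, "dz": 0, "rx": 0, "ry": 0, "rz": 0, "fingers": -1}
    - {"dx": 0, "dy": 0, "dz": 0, "rx": 0, "ry": 0, "rz": 0, "fingers": 1}
    - {"dx": 0, "dy": 0, "dz": 0, "rx": 0, "ry": 0, "rz": 0, "fingers": 1}
    - {"dx": 0, "dy": 0, "dz": 0, "rx": 0, "ry": 0, "rz": 0, "fingers": 1}
    - {"dx": 0, "dy": 0, "dz": 0, "rx": 0, "ry": 0, "rz": 0, "fingers": 1}
    - {"dx": 0, "dy": 0, "dz": 0, "rx": 0, "ry": 0, "rz": 0, "fingers": 1}

```text
clock: 7.75
tcp_pos: [0.6015, -0.2617, 0.2177]
orientation: [0.001, 0.068, 0.998, -0.001]
wrist_force: [-0.7, 0.2, 5.5]
finger_gap: 0.0264
```

```bash
python3 st.py
```

```text
clk 7.75 tcp [ 0.6015 -0.2617  0.2177] jawaz 82.22999999999999 q [ 0.001  0.068  0.998 -0.001] F [-0.7  0.2  5.5] M [ 0.12  0.2  -0.01] gap 0.0264 j [-0.53  0.5   0.12  1.18  0.   -0.4 ]
```

>>> servo_tool:
  deltas:
    - {"dx": 0, "dy": 0, "dz": 10, "rx": 0, "ry": 0, "rz": 0, "fingers": 1}
    - {"dx": 0, "dy": 0, "dz": 20, "rx": 0, "ry": 0, "rz": 0, "fingers": 1}
    - {"dx": 0, "dy": 0, "dz": 20, "rx": 0, "ry": 0, "rz": 0, "fingers": 1}
    - {"dx": 0, "dy": 0, "dz": 0, "rx": 0, "ry": 0, "rz": 0, "fingers": 1}

```text
clock: 8.15
tcp_pos: [0.6021, -0.262, 0.2692]
orientation: [0.002, 0.068, 0.998, -0.001]
wrist_force: [0.9, -0.2, -0.5]
finger_gap: 0.0264
```

```bash
python3 st.py
```

```text
clk 8.15 tcp [ 0.6021 -0.262   0.2692] jawaz 82.22 q [ 0.002  0.068  0.998 -0.001] F [ 0.9 -0.2 -0.5] M [ 0.03 -0.04  0.02] gap 0.0264 j [-0.53  0.48  0.21  1.3   0.   -0.4 ]
```

>>> servo_tool:
  deltas:
    - {"dx": 5, "dy": 25, "dz": 0, "rx": 0, "ry": 0, "rz": 0, "fingers": 1}
    - {"dx": 5, "dy": 35, "dz": 0, "rx": 0, "ry": 0, "rz": 0, "fingers": 1}
    - {"dx": 5, "dy": 40, "dz": 0, "rx": 0, "ry": 0, "rz": 0, "fingers": 1}
    - {"dx": 5, "dy": 40, "dz": 0, "rx": 0, "ry": 0, "rz": 0, "fingers": 1}
    - {"dx": 5, "dy": 40, "dz": 0, "rx": 0, "ry": 0, "rz": 0, "fingers": 1}
    - {"dx": 5, "dy": 40, "dz": 0, "rx": 0, "ry": 0, "rz": 0, "fingers": 1}
    - {"dx": 5, "dy": 35, "dz": 0, "rx": 0, "ry": 0, "rz": 0, "fingers": 1}
    - {"dx": 0, "dy": 0, "dz": 0, "rx": 0, "ry": 0, "rz": 0, "fingers": 1}

```text
clock: 8.95
tcp_pos: [0.6358, -0.0018, 0.2647]
orientation: [-0.001, 0.065, 0.998, 0.001]
wrist_force: [-1.3, -0.8, -1.7]
finger_gap: 0.0266
```

>>> servo_tool:
  deltas:
    - {"dx": 0, "dy": 0, "dz": -40, "rx": 0, "ry": 0, "rz": 0, "fingers": 1}
    - {"dx": 0, "dy": 0, "dz": -40, "rx": 0, "ry": 0, "rz": 0, "fingers": 1}
    - {"dx": 0, "dy": 0, "dz": -30, "rx": 0, "ry": 0, "rz": 0, "fingers": 1}
    - {"dx": 0, "dy": 0, "dz": 0, "rx": 0, "ry": 0, "rz": 0, "fingers": 1}

```text
clock: 9.35
tcp_pos: [0.6323, -0.0065, 0.1499]
orientation: [-0.005, 0.068, 0.998, 0.0]
wrist_force: [-0.8, -0.0, -1.9]
finger_gap: 0.0262
```

```bash
python3 - <<'E'
from h import *
s=read_camera("side");save(s,"s4.png",(200,110,330,250),4.2)
E
python3 st.py
```

```text
clk 9.4 tcp [ 0.6339 -0.0067  0.153 ] jawaz 82.19 q [-0.003  0.068  0.998  0.   ] F [ 0.   0.7 -1.1] M [-0.   -0.03 -0.01] gap 0.0265 j [-0.14  0.51 -0.04  1.03 -0.   -0.  ]
```

View pics/s4.png

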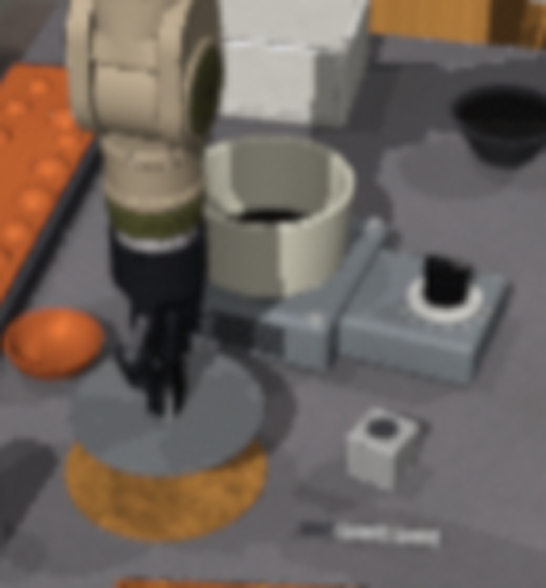

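The lid at (168,405) is held level over the mat at (166,490), and the bowl stands open. Now I'll lower and release it.

>>> servo_tool:
  deltas:
    - {"dx": 0, "dy": 0, "dz": -25, "rx": 0, "ry": 0, "rz": 0, "fingers": 1}
    - {"dx": 0, "dy": 0, "dz": -20, "rx": 0, "ry": 0, "rz": 0, "fingers": 1}
    - {"dx": 0, "dy": 0, "dz": -9, "rx": 0, "ry": 0, "rz": 0, "fingers": 1}
    - {"dx": 0, "dy": 0, "dz": -3, "rx": 0, "ry": 0, "rz": 0, "fingers": 1}
    - {"dx": 0, "dy": 0, "dz": 0, "rx": 0, "ry": 0, "rz": 0, "fingers": 1}
    - {"dx": 0, "dy": 0, "dz": 0, "rx": 0, "ry": 0, "rz": 0, "fingers": 1}

```text
clock: 10.0
tcp_pos: [0.637, -0.0067, 0.1005]
orientation: [0.001, 0.068, 0.998, -0.0]
wrist_force: [-0.2, 0.1, -1.9]
finger_gap: 0.0262
```

>>> servo_tool:
  deltas:
    - {"dx": 0, "dy": 0, "dz": 0, "rx": 0, "ry": 0, "rz": 0, "fingers": -1}
    - {"dx": 0, "dy": 0, "dz": 0, "rx": 0, "ry": 0, "rz": 0, "fingers": -1}
    - {"dx": 0, "dy": 0, "dz": 0, "rx": 0, "ry": 0, "rz": 0, "fingers": -1}
    - {"dx": 0, "dy": 0, "dz": 25, "rx": 0, "ry": 0, "rz": 0, "fingers": -1}
    - {"dx": 0, "dy": 0, "dz": 40, "rx": 0, "ry": 0, "rz": 0, "fingers": -1}
    - {"dx": 0, "dy": 0, "dz": 40, "rx": 0, "ry": 0, "rz": 0, "fingers": -1}
    - {"dx": -12, "dy": 45, "dz": 0, "rx": 0, "ry": 0, "rz": 0, "fingers": -1}
    - {"dx": -12, "dy": 45, "dz": 0, "rx": 0, "ry": 0, "rz": 0, "fingers": -1}

```text
clock: 10.8
tcp_pos: [0.6134, 0.0832, 0.2064]
orientation: [0.003, 0.07, 0.998, 0.0]
wrist_force: [0.0, 0.8, -0.6]
finger_gap: 0.0852
```

>>> servo_tool:
  deltas:
    - {"dx": -12, "dy": 45, "dz": 0, "rx": 0, "ry": 0, "rz": 0, "fingers": -1}
    - {"dx": -12, "dy": 43, "dz": 0, "rx": 0, "ry": 0, "rz": 0, "fingers": -1}
    - {"dx": 0, "dy": 0, "dz": 0, "rx": 0, "ry": 0, "rz": 0, "fingers": -1}
    - {"dx": 0, "dy": 0, "dz": 0, "rx": 0, "ry": 0, "rz": 0, "fingers": -1}

```text
clock: 11.2
tcp_pos: [0.5877, 0.1727, 0.2043]
orientation: [0.0, 0.067, 0.998, -0.0]
wrist_force: [0.3, 0.1, -0.3]
finger_gap: 0.0857
```

```bash
cat > balls.py <<'E'
from h import *
def blobs():
  for nm,box in(("top",(168,185,230,238)),("side",(200,252,290,310))):
    cam=read_camera(nm)
    im=cv2.cvtColor(cam["img"],cv2.COLOR_RGB2HSV)
    m=((im[:,:,1]>130)&(im[:,:,2]>90)).astype(np.uint8);M=np.zeros_like(m);b=box;M[b[1]:b[3],b[0]:b[2]]=m[b[1]:b[3],b[0]:b[2]]
    n,l,st,ce=cv2.connectedComponentsWithStats(M)
    for i in range(1,n):
        if st[i,4]>15: print(nm,st[i],ce[i].round(1),at(cam,ce[i],.021).round(4))
E
python3 -c "
from balls import *
blobs()
for n in('top','side'):
  c=read_camera(n)
  for d in cut_out('lid',n)[:2]: e=d['extent'];print('lid',n,d['confidence'],e,at(c,((e[0]+e[2])/2,(e[1]+e[3])/2),.018))
save(read_camera('side'),'s5.png',(190,100,330,310),2.8)
"; python3 st.py
```

```text
top [210 194   6   5  24] [212.5 196. ] [0.5847 0.1738]
side [218 252  68  58 493] [252.2 292.3] [0.5139 0.3016]
side [235 252  10  10  84] [239.5 256.2] [0.5868 0.1709]
side [249 268  11  10  87] [254.2 272.4] [0.5256 0.2262]
side [253 293  11  11  98] [258. 298.] [0.4926 0.318 ]
lid top 0.64 [240.4, 167.8, 279.6, 204.4] [ 0.62367107 -0.01419276]
clk 11.55 tcp [0.5885 0.1703 0.2039] jawaz 82.11000000000001 q [-0.     0.069  0.998  0.   ] F [-0.1  0.2 -0.4] M [-0.04 -0.02  0.  ] gap 0.0857 j [ 0.15  0.43 -0.03  1.11  0.    0.29]
```

View pics/s5.png

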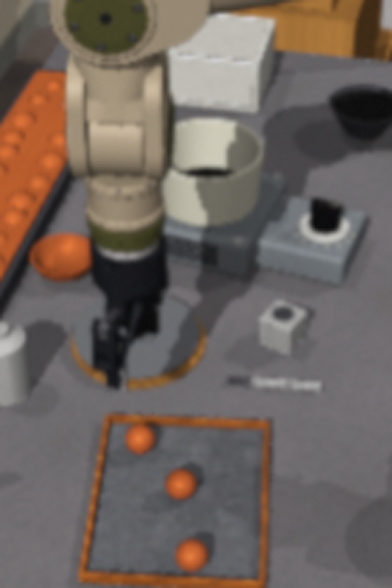

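The lid lies on the mat. One ball has been knocked, so the balls are now at (0.587,0.171), (0.526,0.226) and (0.493,0.318). I'll pick the first with a partial opening so the fingers clear the rim.

>>> servo_tool:
  deltas:
    - {"dx": -2, "dy": 1, "dz": -40, "rx": 0, "ry": 0, "rz": 0, "fingers": -0.3}
    - {"dx": 0, "dy": 0, "dz": -40, "rx": 0, "ry": 0, "rz": 0, "fingers": -0.3}
    - {"dx": 0, "dy": 0, "dz": -20, "rx": 0, "ry": 0, "rz": 0, "fingers": -0.3}
    - {"dx": 0, "dy": 0, "dz": 0, "rx": 0, "ry": 0, "rz": 0, "fingers": -0.3}

```text
clock: 11.95
tcp_pos: [0.5837, 0.1714, 0.1002]
orientation: [-0.003, 0.068, 0.998, -0.001]
wrist_force: [-0.9, -0.2, -0.7]
finger_gap: 0.0556
```

>>> servo_tool:
  deltas:
    - {"dx": 0, "dy": 0, "dz": -15, "rx": 0, "ry": 0, "rz": 0, "fingers": -0.3}
    - {"dx": 0, "dy": 0, "dz": -14, "rx": 0, "ry": 0, "rz": 0, "fingers": -0.3}
    - {"dx": 0, "dy": 0, "dz": 0, "rx": 0, "ry": 0, "rz": 0, "fingers": -0.3}
    - {"dx": 0, "dy": 0, "dz": 0, "rx": 0, "ry": 0, "rz": 0, "fingers": 1}
    - {"dx": 0, "dy": 0, "dz": 0, "rx": 0, "ry": 0, "rz": 0, "fingers": 1}
    - {"dx": 0, "dy": 0, "dz": 0, "rx": 0, "ry": 0, "rz": 0, "fingers": 1}
    - {"dx": 0, "dy": 0, "dz": 0, "rx": 0, "ry": 0, "rz": 0, "fingers": 1}
  newtons: 30

```text
clock: 12.65
tcp_pos: [0.5868, 0.1726, 0.0761]
orientation: [0.001, 0.068, 0.998, 0.0]
wrist_force: [-0.3, -0.1, 4.3]
finger_gap: 0.0324
```

Gripped at a 32 mm gap. Now to carry it to the bowl.

>>> servo_tool:
  deltas:
    - {"dx": 0, "dy": 0, "dz": 40, "rx": 0, "ry": 0, "rz": 0, "fingers": 1}
    - {"dx": 0, "dy": 0, "dz": 45, "rx": 0, "ry": 0, "rz": 0, "fingers": 1}
    - {"dx": 0, "dy": 0, "dz": 45, "rx": 0, "ry": 0, "rz": 0, "fingers": 1}
    - {"dx": 0, "dy": 0, "dz": 35, "rx": 0, "ry": 0, "rz": 0, "fingers": 1}
    - {"dx": 0, "dy": -30, "dz": 0, "rx": 0, "ry": 0, "rz": 0, "fingers": 1}
    - {"dx": 3, "dy": -45, "dz": 0, "rx": 0, "ry": 0, "rz": 0, "fingers": 1}
    - {"dx": 3, "dy": -47, "dz": 0, "rx": 0, "ry": 0, "rz": 0, "fingers": 1}
    - {"dx": 3, "dy": -47, "dz": 0, "rx": 0, "ry": 0, "rz": 0, "fingers": 1}

```text
clock: 13.45
tcp_pos: [0.5948, 0.0024, 0.2401]
orientation: [0.0, 0.067, 0.998, 0.0]
wrist_force: [1.4, -0.3, -0.3]
finger_gap: 0.0323
```

>>> servo_tool:
  deltas:
    - {"dx": 3, "dy": -47, "dz": 0, "rx": 0, "ry": 0, "rz": 0, "fingers": 1}
    - {"dx": 2, "dy": -47, "dz": 0, "rx": 0, "ry": 0, "rz": 0, "fingers": 1}
    - {"dx": 0, "dy": -47, "dz": 0, "rx": 0, "ry": 0, "rz": 0, "fingers": 1}
    - {"dx": 0, "dy": -47, "dz": 0, "rx": 0, "ry": 0, "rz": 0, "fingers": 1}
    - {"dx": 0, "dy": -47, "dz": 0, "rx": 0, "ry": 0, "rz": 0, "fingers": 1}
    - {"dx": 0, "dy": -30, "dz": 0, "rx": 0, "ry": 0, "rz": 0, "fingers": 1}
    - {"dx": 0, "dy": 0, "dz": 0, "rx": 0, "ry": 0, "rz": 0, "fingers": 1}
    - {"dx": 0, "dy": 0, "dz": 0, "rx": 0, "ry": 0, "rz": 0, "fingers": 1}

```text
clock: 14.25
tcp_pos: [0.5996, -0.262, 0.2394]
orientation: [-0.0, 0.069, 0.998, 0.001]
wrist_force: [0.6, 1.0, -1.4]
finger_gap: 0.0322
```

```bash
python3 -c "
from h import *
c=read_camera('side')
for d in cut_out('ball1','side'): print(d['confidence'],d['extent'])
save(c,'s6.png',(200,90,330,260),3.5)
"; python3 st.py
```

```text
0.45 [256.4, 296.4, 264.5, 303.3]
0.17 [233.0, 145.6, 320.0, 201.9]
clk 14.35 tcp [ 0.5999 -0.2604  0.2398] jawaz 82.27000000000001 q [-0.     0.067  0.998  0.   ] F [ 0.2  0.  -0.5] M [ 0.02 -0.02  0.01] gap 0.032 j [-0.53  0.49  0.15  1.24  0.   -0.4 ]
```

View pics/s6.png

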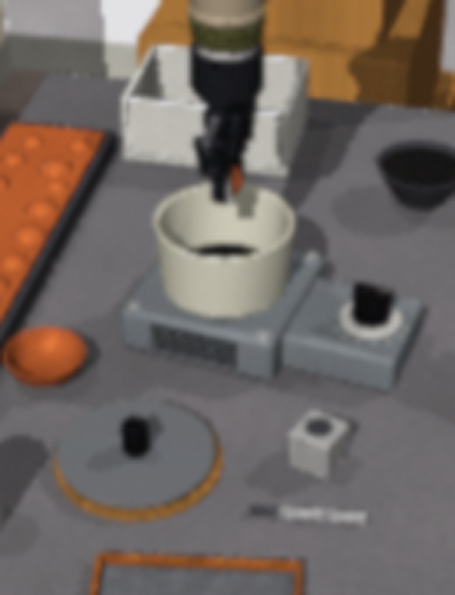

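The ball at (236,178) is held over the open bowl, and the lid lies flat on the mat at (138,455). Next I'll release it inside and return for the next ball.

>>> servo_tool:
  deltas:
    - {"dx": 0, "dy": 0, "dz": -40, "rx": 0, "ry": 0, "rz": 0, "fingers": 1}
    - {"dx": 0, "dy": 0, "dz": -40, "rx": 0, "ry": 0, "rz": 0, "fingers": 1}
    - {"dx": 0, "dy": 0, "dz": 0, "rx": 0, "ry": 0, "rz": 0, "fingers": 1}
    - {"dx": 0, "dy": 0, "dz": 0, "rx": 0, "ry": 0, "rz": 0, "fingers": -0.3}
    - {"dx": 0, "dy": 0, "dz": 0, "rx": 0, "ry": 0, "rz": 0, "fingers": -0.3}
    - {"dx": 0, "dy": 0, "dz": 0, "rx": 0, "ry": 0, "rz": 0, "fingers": -0.3}
    - {"dx": 0, "dy": 0, "dz": 40, "rx": 0, "ry": 0, "rz": 0, "fingers": -0.3}
    - {"dx": 0, "dy": 0, "dz": 40, "rx": 0, "ry": 0, "rz": 0, "fingers": -0.3}

```text
clock: 15.15
tcp_pos: [0.5998, -0.2612, 0.2414]
orientation: [-0.0, 0.068, 0.998, 0.0]
wrist_force: [1.1, -0.6, 1.3]
finger_gap: 0.0553
```

>>> servo_tool:
  deltas:
    - {"dx": -5, "dy": 40, "dz": 0, "rx": 0, "ry": 0, "rz": 0, "fingers": -0.3}
    - {"dx": -7, "dy": 45, "dz": 0, "rx": 0, "ry": 0, "rz": 0, "fingers": -0.3}
    - {"dx": -7, "dy": 45, "dz": 0, "rx": 0, "ry": 0, "rz": 0, "fingers": -0.3}
    - {"dx": -7, "dy": 45, "dz": 0, "rx": 0, "ry": 0, "rz": 0, "fingers": -0.3}
    - {"dx": -7, "dy": 45, "dz": 0, "rx": 0, "ry": 0, "rz": 0, "fingers": -0.3}
    - {"dx": -7, "dy": 45, "dz": 0, "rx": 0, "ry": 0, "rz": 0, "fingers": -0.3}
    - {"dx": -7, "dy": 45, "dz": 0, "rx": 0, "ry": 0, "rz": 0, "fingers": -0.3}
    - {"dx": -7, "dy": 45, "dz": 0, "rx": 0, "ry": 0, "rz": 0, "fingers": -0.3}

```text
clock: 15.95
tcp_pos: [0.5463, 0.0953, 0.2422]
orientation: [0.002, 0.068, 0.998, 0.0]
wrist_force: [0.9, -0.2, 0.5]
finger_gap: 0.0554
```

>>> servo_tool:
  deltas:
    - {"dx": -7, "dy": 45, "dz": 0, "rx": 0, "ry": 0, "rz": 0, "fingers": -0.3}
    - {"dx": -7, "dy": 45, "dz": 0, "rx": 0, "ry": 0, "rz": 0, "fingers": -0.3}
    - {"dx": -6, "dy": 42, "dz": 0, "rx": 0, "ry": 0, "rz": 0, "fingers": -0.3}
    - {"dx": 0, "dy": 0, "dz": -50, "rx": 0, "ry": 0, "rz": 0, "fingers": -0.3}
    - {"dx": 0, "dy": 0, "dz": -40, "rx": 0, "ry": 0, "rz": 0, "fingers": -0.3}
    - {"dx": 0, "dy": 0, "dz": 0, "rx": 0, "ry": 0, "rz": 0, "fingers": -0.3}
    - {"dx": 0, "dy": 0, "dz": 0, "rx": 0, "ry": 0, "rz": 0, "fingers": -0.3}

```text
clock: 16.65
tcp_pos: [0.5264, 0.2256, 0.1513]
orientation: [0.0, 0.068, 0.998, 0.0]
wrist_force: [-0.1, -0.9, 1.4]
finger_gap: 0.0555
```

```bash
python3 -c "
from balls import *
blobs()
"; python3 st.py
```

```text
side [218 252  68  58 485] [252.1 292.7] [0.5138 0.3032]
side [249 268  11  10  87] [254.2 272.4] [0.5256 0.2262]
side [253 293  11  11  99] [258.1 297.9] [0.4925 0.3178]
clk 16.75 tcp [0.528  0.2257 0.153 ] jawaz 82.18 q [0.002 0.068 0.998 0.001] F [-0.2 -0.9 -0.1] M [0.01 0.03 0.  ] gap 0.0556 j [ 0.26  0.4  -0.22  0.95  0.    0.4 ]
```

>>> servo_tool:
  deltas:
    - {"dx": -2, "dy": 1, "dz": -40, "rx": 0, "ry": 0, "rz": 0, "fingers": -0.3}
    - {"dx": 0, "dy": 0, "dz": -20, "rx": 0, "ry": 0, "rz": 0, "fingers": -0.3}
    - {"dx": 0, "dy": 0, "dz": -17, "rx": 0, "ry": 0, "rz": 0, "fingers": -0.3}
    - {"dx": 0, "dy": 0, "dz": 0, "rx": 0, "ry": 0, "rz": 0, "fingers": -0.3}
    - {"dx": 0, "dy": 0, "dz": 0, "rx": 0, "ry": 0, "rz": 0, "fingers": 1}
    - {"dx": 0, "dy": 0, "dz": 0, "rx": 0, "ry": 0, "rz": 0, "fingers": 1}
    - {"dx": 0, "dy": 0, "dz": 0, "rx": 0, "ry": 0, "rz": 0, "fingers": 1}
    - {"dx": 0, "dy": 0, "dz": 0, "rx": 0, "ry": 0, "rz": 0, "fingers": 1}

```text
clock: 17.55
tcp_pos: [0.526, 0.2265, 0.0761]
orientation: [0.002, 0.068, 0.998, 0.0]
wrist_force: [-0.3, -1.8, 5.7]
finger_gap: 0.0327
```

>>> servo_tool:
  deltas:
    - {"dx": 0, "dy": 0, "dz": 40, "rx": 0, "ry": 0, "rz": 0, "fingers": 1}
    - {"dx": 0, "dy": 0, "dz": 45, "rx": 0, "ry": 0, "rz": 0, "fingers": 1}
    - {"dx": 0, "dy": 0, "dz": 45, "rx": 0, "ry": 0, "rz": 0, "fingers": 1}
    - {"dx": 0, "dy": 0, "dz": 35, "rx": 0, "ry": 0, "rz": 0, "fingers": 1}
    - {"dx": 6, "dy": -30, "dz": 0, "rx": 0, "ry": 0, "rz": 0, "fingers": 1}
    - {"dx": 7, "dy": -45, "dz": 0, "rx": 0, "ry": 0, "rz": 0, "fingers": 1}
    - {"dx": 7, "dy": -45, "dz": 0, "rx": 0, "ry": 0, "rz": 0, "fingers": 1}
    - {"dx": 7, "dy": -45, "dz": 0, "rx": 0, "ry": 0, "rz": 0, "fingers": 1}

```text
clock: 18.35
tcp_pos: [0.5514, 0.0601, 0.2402]
orientation: [0.002, 0.067, 0.998, 0.0]
wrist_force: [0.6, 0.3, -0.4]
finger_gap: 0.032
```

>>> servo_tool:
  deltas:
    - {"dx": 7, "dy": -45, "dz": 0, "rx": 0, "ry": 0, "rz": 0, "fingers": 1}
    - {"dx": 7, "dy": -45, "dz": 0, "rx": 0, "ry": 0, "rz": 0, "fingers": 1}
    - {"dx": 7, "dy": -45, "dz": 0, "rx": 0, "ry": 0, "rz": 0, "fingers": 1}
    - {"dx": 7, "dy": -45, "dz": 0, "rx": 0, "ry": 0, "rz": 0, "fingers": 1}
    - {"dx": 7, "dy": -45, "dz": 0, "rx": 0, "ry": 0, "rz": 0, "fingers": 1}
    - {"dx": 7, "dy": -45, "dz": 0, "rx": 0, "ry": 0, "rz": 0, "fingers": 1}
    - {"dx": 5, "dy": -38, "dz": 0, "rx": 0, "ry": 0, "rz": 0, "fingers": 1}
    - {"dx": 0, "dy": -14, "dz": 0, "rx": 0, "ry": 0, "rz": 0, "fingers": 1}

```text
clock: 19.15
tcp_pos: [0.5983, -0.2647, 0.2395]
orientation: [0.001, 0.07, 0.998, -0.001]
wrist_force: [0.3, 0.2, -1.2]
finger_gap: 0.0319
```

```bash
python3 -c "
from balls import *
blobs()
"; python3 st.py
```

```text
top [171 217   8   6  36] [175.  219.7] [0.4918 0.3212]
side [218 252  68  58 491] [252.2 292.5] [0.5138 0.3022]
side [253 293  11  11  97] [258. 298.] [0.4926 0.3181]
clk 19.25 tcp [ 0.5978 -0.2628  0.239 ] jawaz 82.03 q [ 0.001  0.07   0.998 -0.   ] F [-1.   1.2 -0.4] M [ 0.06  0.02 -0.01] gap 0.0325 j [-0.54  0.49  0.15  1.23  0.   -0.4 ]
```

The second ball is held over the bowl. The third, at (0.492,0.319), lies close to the tray's left rim, so I'll turn the jaws about −1.3 rad to run along the rim.

>>> servo_tool:
  deltas:
    - {"dx": 2, "dy": 0, "dz": -40, "rx": 0, "ry": 0, "rz": 0, "fingers": 1}
    - {"dx": 0, "dy": 0, "dz": -40, "rx": 0, "ry": 0, "rz": 0, "fingers": 1}
    - {"dx": 0, "dy": 0, "dz": 0, "rx": 0, "ry": 0, "rz": 0, "fingers": 1}
    - {"dx": 0, "dy": 0, "dz": 0, "rx": 0, "ry": 0, "rz": 0, "fingers": -0.3}
    - {"dx": 0, "dy": 0, "dz": 0, "rx": 0, "ry": 0, "rz": 0, "fingers": -0.3}
    - {"dx": 0, "dy": 0, "dz": 0, "rx": 0, "ry": 0, "rz": 0, "fingers": -0.3}
    - {"dx": 0, "dy": 0, "dz": 40, "rx": 0, "ry": 0, "rz": 0, "fingers": -0.3}
    - {"dx": 0, "dy": 0, "dz": 40, "rx": 0, "ry": 0, "rz": 0, "fingers": -0.3}

```text
clock: 20.05
tcp_pos: [0.5993, -0.2598, 0.2382]
orientation: [-0.001, 0.068, 0.998, 0.001]
wrist_force: [0.4, -0.0, 0.2]
finger_gap: 0.0556
```

>>> servo_tool:
  deltas:
    - {"dx": -5, "dy": 40, "dz": 0, "rx": 0, "ry": 0, "rz": -0.1, "fingers": -0.3}
    - {"dx": -8, "dy": 45, "dz": 0, "rx": 0, "ry": 0, "rz": -0.1, "fingers": -0.3}
    - {"dx": -8, "dy": 45, "dz": 0, "rx": 0, "ry": 0, "rz": -0.1, "fingers": -0.3}
    - {"dx": -8, "dy": 45, "dz": 0, "rx": 0, "ry": 0, "rz": -0.1, "fingers": -0.3}
    - {"dx": -8, "dy": 45, "dz": 0, "rx": 0, "ry": 0, "rz": -0.1, "fingers": -0.3}
    - {"dx": -8, "dy": 45, "dz": 0, "rx": 0, "ry": 0, "rz": -0.1, "fingers": -0.3}
    - {"dx": -8, "dy": 45, "dz": 0, "rx": 0, "ry": 0, "rz": -0.1, "fingers": -0.3}
    - {"dx": -8, "dy": 45, "dz": 0, "rx": 0, "ry": 0, "rz": -0.1, "fingers": -0.3}

```text
clock: 20.85
tcp_pos: [0.5386, 0.0964, 0.239]
orientation: [0.001, 0.453, 0.892, 0.001]
wrist_force: [0.3, -0.3, -0.1]
finger_gap: 0.0557
```

>>> servo_tool:
  deltas:
    - {"dx": -8, "dy": 45, "dz": 0, "rx": 0, "ry": 0, "rz": -0.1, "fingers": -0.3}
    - {"dx": -8, "dy": 45, "dz": 0, "rx": 0, "ry": 0, "rz": -0.1, "fingers": -0.3}
    - {"dx": -8, "dy": 45, "dz": 0, "rx": 0, "ry": 0, "rz": -0.1, "fingers": -0.3}
    - {"dx": -8, "dy": 45, "dz": 0, "rx": 0, "ry": 0, "rz": -0.1, "fingers": -0.3}
    - {"dx": -13, "dy": 46, "dz": 0, "rx": 0, "ry": 0, "rz": -0.1, "fingers": -0.3}
    - {"dx": 0, "dy": 0, "dz": -50, "rx": 0, "ry": 0, "rz": 0, "fingers": -0.3}
    - {"dx": 0, "dy": 0, "dz": -40, "rx": 0, "ry": 0, "rz": 0, "fingers": -0.3}
    - {"dx": 0, "dy": 0, "dz": 0, "rx": 0, "ry": 0, "rz": 0, "fingers": -0.3}

```text
clock: 21.65
tcp_pos: [0.4902, 0.3197, 0.1432]
orientation: [-0.002, 0.657, 0.754, -0.004]
wrist_force: [-0.9, -0.5, -0.3]
finger_gap: 0.055
```

```bash
python3 -c "
from balls import *
blobs()
c=read_camera('side');save(c,'s7.png',(200,110,330,310),2.9)
"; python3 st.py
```

```text
top [174 217   5   6  26] [176.  219.7] [0.4919 0.3171]
side [218 252  68  58 439] [248.9 296.5] [0.5197 0.3186]
side [253 293  11  11  99] [258.1 297.9] [0.4925 0.3178]
clk 21.8 tcp [0.495  0.3208 0.15  ] jawaz 7.709999999999994 q [0.    0.658 0.753 0.001] F [1.1 0.7 0.3] M [-0.03 -0.02 -0.03] gap 0.0555 j [ 0.44  0.43 -0.18  0.96  0.    1.88]
```

View pics/s7.png

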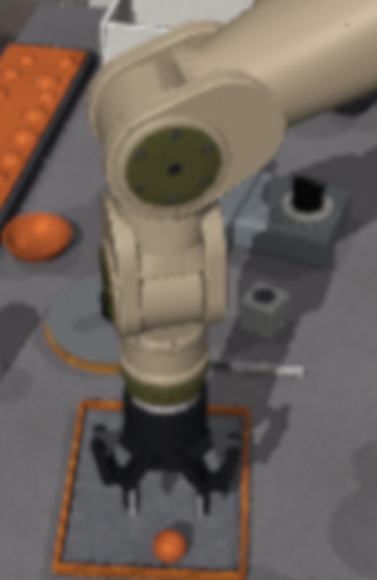

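The jaws straddle the last ball at (170,546) along the rim, and the rest of the tray is empty. I'll descend, grip and carry it.

>>> servo_tool:
  deltas:
    - {"dx": -2, "dy": -2, "dz": -40, "rx": 0, "ry": 0, "rz": 0, "fingers": -0.3}
    - {"dx": 0, "dy": 0, "dz": -20, "rx": 0, "ry": 0, "rz": 0, "fingers": -0.3}
    - {"dx": 0, "dy": 0, "dz": -14, "rx": 0, "ry": 0, "rz": 0, "fingers": -0.3}
    - {"dx": 0, "dy": 0, "dz": 0, "rx": 0, "ry": 0, "rz": 0, "fingers": -0.3}
    - {"dx": 0, "dy": 0, "dz": 0, "rx": 0, "ry": 0, "rz": 0, "fingers": 1}
    - {"dx": 0, "dy": 0, "dz": 0, "rx": 0, "ry": 0, "rz": 0, "fingers": 1}
    - {"dx": 0, "dy": 0, "dz": 0, "rx": 0, "ry": 0, "rz": 0, "fingers": 1}
    - {"dx": 0, "dy": 0, "dz": 0, "rx": 0, "ry": 0, "rz": 0, "fingers": 1}

```text
clock: 22.6
tcp_pos: [0.4936, 0.3191, 0.0764]
orientation: [0.001, 0.658, 0.753, 0.002]
wrist_force: [-0.7, -0.9, 6.5]
finger_gap: 0.0318
```

>>> servo_tool:
  deltas:
    - {"dx": 0, "dy": 0, "dz": 40, "rx": 0, "ry": 0, "rz": 0, "fingers": 1}
    - {"dx": 0, "dy": 0, "dz": 45, "rx": 0, "ry": 0, "rz": 0, "fingers": 1}
    - {"dx": 0, "dy": 0, "dz": 45, "rx": 0, "ry": 0, "rz": 0, "fingers": 1}
    - {"dx": 0, "dy": 0, "dz": 35, "rx": 0, "ry": 0, "rz": 0, "fingers": 1}
    - {"dx": 8, "dy": -30, "dz": 0, "rx": 0, "ry": 0, "rz": 0, "fingers": 1}
    - {"dx": 8, "dy": -45, "dz": 0, "rx": 0, "ry": 0, "rz": 0, "fingers": 1}
    - {"dx": 8, "dy": -45, "dz": 0, "rx": 0, "ry": 0, "rz": 0, "fingers": 1}
    - {"dx": 8, "dy": -45, "dz": 0, "rx": 0, "ry": 0, "rz": 0, "fingers": 1}

```text
clock: 23.4
tcp_pos: [0.5242, 0.1523, 0.2401]
orientation: [0.001, 0.657, 0.754, 0.001]
wrist_force: [0.2, -0.4, -1.4]
finger_gap: 0.0319
```

>>> servo_tool:
  deltas:
    - {"dx": 8, "dy": -45, "dz": 0, "rx": 0, "ry": 0, "rz": 0, "fingers": 1}
    - {"dx": 8, "dy": -45, "dz": 0, "rx": 0, "ry": 0, "rz": 0, "fingers": 1}
    - {"dx": 8, "dy": -45, "dz": 0, "rx": 0, "ry": 0, "rz": 0, "fingers": 1}
    - {"dx": 8, "dy": -45, "dz": 0, "rx": 0, "ry": 0, "rz": 0, "fingers": 1}
    - {"dx": 8, "dy": -45, "dz": 0, "rx": 0, "ry": 0, "rz": 0, "fingers": 1}
    - {"dx": 8, "dy": -45, "dz": 0, "rx": 0, "ry": 0, "rz": 0, "fingers": 1}
    - {"dx": 8, "dy": -45, "dz": 0, "rx": 0, "ry": 0, "rz": 0, "fingers": 1}
    - {"dx": 8, "dy": -45, "dz": 0, "rx": 0, "ry": 0, "rz": 0, "fingers": 1}

```text
clock: 24.2
tcp_pos: [0.5882, -0.2084, 0.24]
orientation: [0.001, 0.658, 0.753, 0.0]
wrist_force: [0.7, -0.0, -0.3]
finger_gap: 0.0324
```

>>> servo_tool:
  deltas:
    - {"dx": 8, "dy": -45, "dz": 0, "rx": 0, "ry": 0, "rz": 0, "fingers": 1}
    - {"dx": 4, "dy": -10, "dz": 0, "rx": 0, "ry": 0, "rz": 0, "fingers": 1}
    - {"dx": 0, "dy": 0, "dz": 0, "rx": 0, "ry": 0, "rz": 0, "fingers": 1}

```text
clock: 24.5
tcp_pos: [0.6001, -0.2636, 0.239]
orientation: [0.0, 0.659, 0.752, 0.0]
wrist_force: [-0.4, 0.1, -1.4]
finger_gap: 0.032
```

```bash
python3 -c "
from balls import *
blobs()
c=read_camera('side');im=cv2.cvtColor(c['img'],cv2.COLOR_RGB2HSV)
print('orange px near gripper',((im[120:165,250:285,1]>130)&(im[120:165,250:285,2]>90)).sum())
"; python3 st.py
```

```text
side [218 252  68  58 489] [252.2 292.4] [0.5139 0.3021]
orange px near gripper 59
clk 24.65 tcp [ 0.5998 -0.26    0.2391] jawaz 7.810000000000002 q [-0.     0.657  0.754  0.   ] F [-0.5 -0.  -1.2] M [ 0.06 -0.02 -0.03] gap 0.0321 j [-0.53  0.49  0.15  1.23  0.    0.9 ]
```

>>> servo_tool:
  deltas:
    - {"dx": 0, "dy": 0, "dz": -40, "rx": 0, "ry": 0, "rz": 0, "fingers": 1}
    - {"dx": 0, "dy": 0, "dz": -40, "rx": 0, "ry": 0, "rz": 0, "fingers": 1}
    - {"dx": 0, "dy": 0, "dz": 0, "rx": 0, "ry": 0, "rz": 0, "fingers": 1}
    - {"dx": 0, "dy": 0, "dz": 0, "rx": 0, "ry": 0, "rz": 0, "fingers": -0.3}
    - {"dx": 0, "dy": 0, "dz": 0, "rx": 0, "ry": 0, "rz": 0, "fingers": -0.3}
    - {"dx": 0, "dy": 0, "dz": 0, "rx": 0, "ry": 0, "rz": 0, "fingers": -0.3}
    - {"dx": 0, "dy": 0, "dz": 40, "rx": 0, "ry": 0, "rz": 0, "fingers": -0.3}
    - {"dx": 0, "dy": 0, "dz": 40, "rx": 0, "ry": 0, "rz": 0, "fingers": -0.3}

```text
clock: 25.45
tcp_pos: [0.5993, -0.2605, 0.2386]
orientation: [-0.002, 0.658, 0.753, -0.0]
wrist_force: [0.5, -0.5, 0.5]
finger_gap: 0.0556
```

>>> servo_tool:
  deltas:
    - {"dx": 5, "dy": 30, "dz": 0, "rx": 0, "ry": 0, "rz": 0, "fingers": -1}
    - {"dx": 6, "dy": 40, "dz": 0, "rx": 0, "ry": 0, "rz": 0, "fingers": -1}
    - {"dx": 6, "dy": 45, "dz": 0, "rx": 0, "ry": 0, "rz": 0, "fingers": -1}
    - {"dx": 6, "dy": 45, "dz": 0, "rx": 0, "ry": 0, "rz": 0, "fingers": -1}
    - {"dx": 6, "dy": 45, "dz": 0, "rx": 0, "ry": 0, "rz": 0, "fingers": -1}
    - {"dx": 6, "dy": 40, "dz": 0, "rx": 0, "ry": 0, "rz": 0, "fingers": -1}
    - {"dx": 1, "dy": 9, "dz": -50, "rx": 0, "ry": 0, "rz": 0, "fingers": -1}
    - {"dx": 0, "dy": 0, "dz": 0, "rx": 0, "ry": 0, "rz": 0, "fingers": -1}

```text
clock: 26.25
tcp_pos: [0.6327, -0.0044, 0.1844]
orientation: [-0.004, 0.656, 0.754, -0.002]
wrist_force: [-1.1, -0.1, -1.1]
finger_gap: 0.0853
```

```bash
python3 -c "
from h import *
t=read_camera('top');s=read_camera('side')
a=cv2.resize(t['img'][160:225,220:355],None,fx=4,fy=4,interpolation=2)
b=cv2.resize(s['img'][130:250,205:325],None,fx=4.5,fy=4.5,interpolation=2)[:340]
W=np.zeros((600,540,3),np.uint8);W[:260]=a;W[260:]=b
cv2.imwrite('pics/c3.png',W[:,:,::-1])
"; python3 st.py
```

```text
clk 26.35 tcp [ 0.6352 -0.0072  0.1893] jawaz 7.790000000000006 q [-0.001  0.657  0.753 -0.001] F [ 0.4 -1.   0.9] M [ 0.01 -0.02  0.01] gap 0.0852 j [-0.14  0.48  0.01  1.11 -0.    1.3 ]
```

View pics/c3.png

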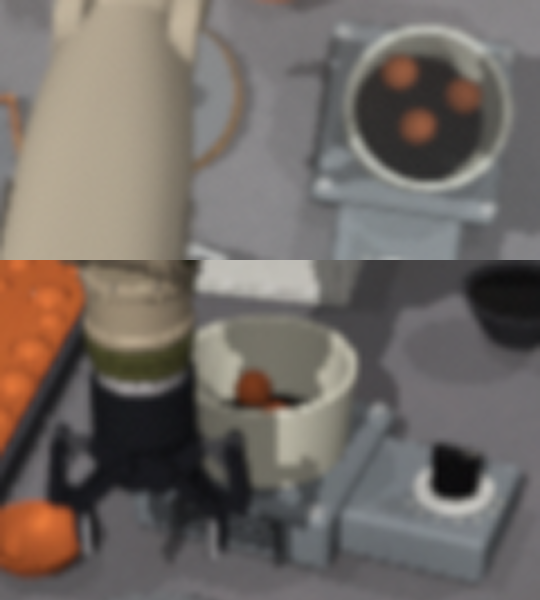

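All three balls are in the bowl, at (400,72), (464,95) and (418,126), and the dial is still off. Next I'll grip the lid knob.

>>> servo_tool:
  deltas:
    - {"dx": 1, "dy": 1, "dz": -35, "rx": 0, "ry": 0, "rz": 0, "fingers": -1}
    - {"dx": 0, "dy": 0, "dz": -35, "rx": 0, "ry": 0, "rz": 0, "fingers": -1}
    - {"dx": 0, "dy": 0, "dz": -22, "rx": 0, "ry": 0, "rz": 0, "fingers": -1}
    - {"dx": 0, "dy": 0, "dz": 0, "rx": 0, "ry": 0, "rz": 0, "fingers": -1}
    - {"dx": 0, "dy": 0, "dz": 0, "rx": 0, "ry": 0, "rz": 0, "fingers": 1}
    - {"dx": 0, "dy": 0, "dz": 0, "rx": 0, "ry": 0, "rz": 0, "fingers": 1}
    - {"dx": 0, "dy": 0, "dz": 0, "rx": 0, "ry": 0, "rz": 0, "fingers": 1}
    - {"dx": 0, "dy": 0, "dz": 0, "rx": 0, "ry": 0, "rz": 0, "fingers": 1}
  newtons: 60

```text
clock: 27.15
tcp_pos: [0.6379, -0.0068, 0.0994]
orientation: [0.001, 0.658, 0.753, 0.001]
wrist_force: [1.2, -0.1, 2.0]
finger_gap: 0.0284
```

>>> servo_tool:
  deltas:
    - {"dx": 0, "dy": 0, "dz": 0, "rx": 0, "ry": 0, "rz": 0, "fingers": 1}
    - {"dx": 0, "dy": 0, "dz": 0, "rx": 0, "ry": 0, "rz": 0, "fingers": 1}

```text
clock: 27.35
tcp_pos: [0.6381, -0.0068, 0.0996]
orientation: [0.001, 0.658, 0.753, 0.001]
wrist_force: [-0.8, -0.6, 6.0]
finger_gap: 0.0265
```

```bash
python3 -c "
from h import *
t=read_camera('top')
print('bowl rim',at(t,(220+(429.5+.5)/4-.5,160+107.5/4-.5),.135))
"; python3 st.py
```

```text
bowl rim [ 0.60255384 -0.26169817]
clk 27.4 tcp [ 0.6381 -0.0067  0.0995] jawaz 7.739999999999995 q [0.001 0.658 0.753 0.001] F [-0.3 -0.7  6.1] M [-0.09  0.15  0.  ] gap 0.0262 j [-0.14  0.56 -0.1   0.91 -0.    1.3 ]
```

>>> servo_tool:
  deltas:
    - {"dx": 0, "dy": 0, "dz": 20, "rx": 0, "ry": 0, "rz": 0, "fingers": 1}
    - {"dx": 0, "dy": 0, "dz": 40, "rx": 0, "ry": 0, "rz": 0, "fingers": 1}
    - {"dx": 0, "dy": 0, "dz": 40, "rx": 0, "ry": 0, "rz": 0, "fingers": 1}
    - {"dx": 0, "dy": 0, "dz": 40, "rx": 0, "ry": 0, "rz": 0, "fingers": 1}
    - {"dx": 0, "dy": 0, "dz": 32, "rx": 0, "ry": 0, "rz": 0, "fingers": 1}
    - {"dx": -5, "dy": -30, "dz": 0, "rx": 0, "ry": 0, "rz": 0, "fingers": 1}
    - {"dx": -5, "dy": -35, "dz": 0, "rx": 0, "ry": 0, "rz": 0, "fingers": 1}
    - {"dx": -5, "dy": -40, "dz": 0, "rx": 0, "ry": 0, "rz": 0, "fingers": 1}

```text
clock: 28.2
tcp_pos: [0.6217, -0.1115, 0.2701]
orientation: [0.0, 0.657, 0.754, 0.0]
wrist_force: [0.8, -0.5, -1.8]
finger_gap: 0.0263
```

>>> servo_tool:
  deltas:
    - {"dx": -5, "dy": -40, "dz": 0, "rx": 0, "ry": 0, "rz": 0, "fingers": 1}
    - {"dx": -5, "dy": -40, "dz": 0, "rx": 0, "ry": 0, "rz": 0, "fingers": 1}
    - {"dx": -6, "dy": -40, "dz": 0, "rx": 0, "ry": 0, "rz": 0, "fingers": 1}
    - {"dx": -6, "dy": -30, "dz": 0, "rx": 0, "ry": 0, "rz": 0, "fingers": 1}
    - {"dx": 0, "dy": 0, "dz": 0, "rx": 0, "ry": 0, "rz": 0, "fingers": 1}
    - {"dx": 0, "dy": 0, "dz": 0, "rx": 0, "ry": 0, "rz": 0, "fingers": 1}
    - {"dx": 0, "dy": 0, "dz": 0, "rx": 0, "ry": 0, "rz": 0, "fingers": 1}

```text
clock: 28.9
tcp_pos: [0.6, -0.2606, 0.2696]
orientation: [-0.0, 0.657, 0.753, 0.0]
wrist_force: [0.6, 1.0, -1.7]
finger_gap: 0.0261
```

```bash
python3 -c "
from h import *
save(read_camera('side'),'s8.png',(210,90,325,205),4)
"; python3 st.py
```

```text
clk 28.95 tcp [ 0.6002 -0.2603  0.2697] jawaz 7.819999999999993 q [-0.     0.657  0.754  0.   ] F [-0.2 -0.2 -1.1] M [0.05 0.   0.03] gap 0.0262 j [-0.53  0.48  0.21  1.3   0.    0.9 ]
```

View pics/s8.png

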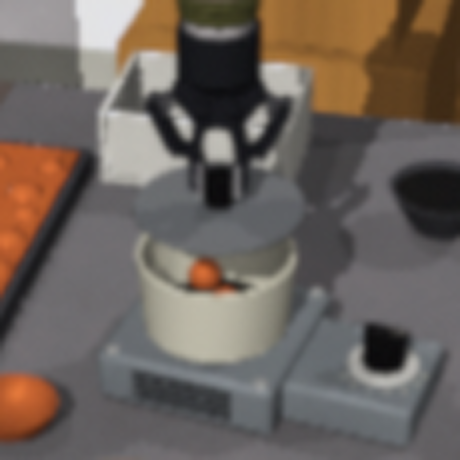

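The lid at (218,207) hangs level and centred over the bowl. Now I'll lower it.

>>> servo_tool:
  deltas:
    - {"dx": 1, "dy": -1, "dz": -15, "rx": 0, "ry": 0, "rz": 0, "fingers": 1}
    - {"dx": 0, "dy": 0, "dz": -15, "rx": 0, "ry": 0, "rz": 0, "fingers": 1}
    - {"dx": 0, "dy": 0, "dz": -12, "rx": 0, "ry": 0, "rz": 0, "fingers": 1}
    - {"dx": 0, "dy": 0, "dz": -4, "rx": 0, "ry": 0, "rz": 0, "fingers": 1}
    - {"dx": 0, "dy": 0, "dz": 0, "rx": 0, "ry": 0, "rz": 0, "fingers": 1}
    - {"dx": 0, "dy": 0, "dz": 0, "rx": 0, "ry": 0, "rz": 0, "fingers": 1}

```text
clock: 29.55
tcp_pos: [0.6013, -0.2623, 0.2242]
orientation: [0.0, 0.658, 0.753, 0.0]
wrist_force: [-0.2, 0.8, -1.8]
finger_gap: 0.0264
```

```bash
python3 st.py
```

```text
clk 29.55 tcp [ 0.6013 -0.2623  0.2242] jawaz 7.769999999999996 q [0.    0.658 0.753 0.   ] F [-0.2  0.8 -1.8] M [-0.   -0.    0.06] gap 0.0264 j [-0.53  0.5   0.13  1.2  -0.    0.9 ]
```

>>> servo_tool:
  deltas:
    - {"dx": 0, "dy": 0, "dz": -2, "rx": 0, "ry": 0, "rz": 0, "fingers": 1}
    - {"dx": 0, "dy": 0, "dz": 0, "rx": 0, "ry": 0, "rz": 0, "fingers": 1}
    - {"dx": 0, "dy": 0, "dz": 0, "rx": 0, "ry": 0, "rz": 0, "fingers": -1}
    - {"dx": 0, "dy": 0, "dz": 0, "rx": 0, "ry": 0, "rz": 0, "fingers": -1}
    - {"dx": 0, "dy": 0, "dz": 0, "rx": 0, "ry": 0, "rz": 0, "fingers": -1}
    - {"dx": 0, "dy": 0, "dz": 0, "rx": 0, "ry": 0, "rz": 0, "fingers": -1}
    - {"dx": 0, "dy": 0, "dz": 25, "rx": 0, "ry": 0, "rz": 0, "fingers": -1}
    - {"dx": 0, "dy": 0, "dz": 35, "rx": 0, "ry": 0, "rz": 0, "fingers": -1}

```text
clock: 30.35
tcp_pos: [0.6, -0.2621, 0.2798]
orientation: [-0.003, 0.658, 0.753, -0.0]
wrist_force: [-0.3, -0.4, -0.1]
finger_gap: 0.0856
```

>>> servo_tool:
  deltas:
    - {"dx": -15, "dy": 0, "dz": 0, "rx": 0, "ry": 0, "rz": 0.14, "fingers": -1}
    - {"dx": -25, "dy": 4, "dz": 0, "rx": 0, "ry": 0, "rz": 0.14, "fingers": -1}
    - {"dx": -25, "dy": 4, "dz": 0, "rx": 0, "ry": 0, "rz": 0.14, "fingers": -1}
    - {"dx": -25, "dy": 4, "dz": 0, "rx": 0, "ry": 0, "rz": 0.14, "fingers": -1}
    - {"dx": -25, "dy": 4, "dz": 0, "rx": 0, "ry": 0, "rz": 0.14, "fingers": -1}
    - {"dx": -25, "dy": 6, "dz": 0, "rx": 0, "ry": 0, "rz": 0.14, "fingers": -1}
    - {"dx": -25, "dy": 6, "dz": 0, "rx": 0, "ry": 0, "rz": 0.14, "fingers": -1}
    - {"dx": 0, "dy": 0, "dz": 0, "rx": 0, "ry": 0, "rz": 0.14, "fingers": -1}

```text
clock: 31.15
tcp_pos: [0.4333, -0.2335, 0.2819]
orientation: [-0.001, 0.155, 0.988, 0.0]
wrist_force: [0.5, 0.1, 0.7]
finger_gap: 0.0852
```

>>> servo_tool:
  deltas:
    - {"dx": 0, "dy": 0, "dz": -30, "rx": 0, "ry": 0, "rz": 0.14, "fingers": -1}
    - {"dx": 0, "dy": 0, "dz": -20, "rx": 0, "ry": 0, "rz": 0.03, "fingers": -1}
    - {"dx": 0, "dy": 0, "dz": 0, "rx": 0, "ry": 0, "rz": 0, "fingers": -1}
    - {"dx": 0, "dy": 0, "dz": 0, "rx": 0, "ry": 0, "rz": 0, "fingers": -1}

```text
clock: 31.55
tcp_pos: [0.4359, -0.2346, 0.232]
orientation: [-0.0, 0.073, 0.997, 0.0]
wrist_force: [0.7, -0.0, -0.1]
finger_gap: 0.0852
```

```bash
python3 -c "
from h import *
c=read_camera('side');save(c,'s9.png',(225,100,330,205),4.5)
for d in cut_out('lid','side')[:1]: print(d['extent'],d['confidence'])
p=[proj(c,(.601+.08*np.cos(a),-.2615+.08*np.sin(a),z)) for a in np.linspace(0,6.28,60) for z in(.135,.141)]+[proj(c,(.601,-.2615,.175))]
p=np.array(p);print('expected seated',p.min(0),p.max(0))
"; python3 st.py
```

```text
[244.9, 139.8, 284.4, 164.9] 0.97
expected seated [242.87442949 139.65770272] [285.33240921 164.23114813]
clk 31.65 tcp [ 0.4366 -0.235   0.2329] jawaz 81.61000000000001 q [ 0.001  0.073  0.997 -0.   ] F [-0.   0.6 -0.1] M [-0.01 -0.02 -0.03] gap 0.0857 j [-0.66  0.19 -0.29  1.09  0.   -0.51]
```

View pics/s9.png

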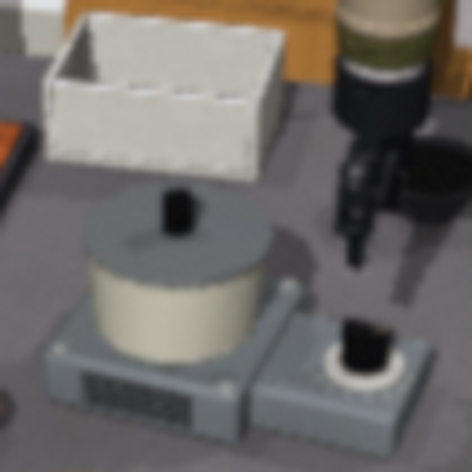

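The lid lies level on the bowl at (180,235), and its outline matches the one expected when seated. Next is gripping the dial.

>>> servo_tool:
  deltas:
    - {"dx": 0, "dy": 0, "dz": -35, "rx": 0, "ry": 0, "rz": 0, "fingers": -1}
    - {"dx": 0, "dy": 0, "dz": -35, "rx": 0, "ry": 0, "rz": 0, "fingers": -1}
    - {"dx": 0, "dy": 0, "dz": -23, "rx": 0, "ry": 0, "rz": 0, "fingers": -1}
    - {"dx": 0, "dy": 0, "dz": 0, "rx": 0, "ry": 0, "rz": 0, "fingers": 1}
    - {"dx": 0, "dy": 0, "dz": 0, "rx": 0, "ry": 0, "rz": 0, "fingers": 1}
    - {"dx": 0, "dy": 0, "dz": 0, "rx": 0, "ry": 0, "rz": 0, "fingers": 1}
    - {"dx": 0, "dy": 0, "dz": 0, "rx": 0, "ry": 0, "rz": 0, "fingers": 1}
    - {"dx": 0, "dy": 0, "dz": 0, "rx": 0, "ry": 0, "rz": 0, "fingers": 1}

```text
clock: 32.45
tcp_pos: [0.4369, -0.2343, 0.1401]
orientation: [0.001, 0.073, 0.997, 0.001]
wrist_force: [1.4, 10.2, 29.6]
finger_gap: 0.013
```

>>> servo_tool:
  deltas:
    - {"dx": 0, "dy": 0, "dz": 0, "rx": 0, "ry": 0, "rz": 0, "fingers": 1}
    - {"dx": 0, "dy": 0, "dz": 0, "rx": 0, "ry": 0, "rz": -0.14, "fingers": 1}
    - {"dx": 0, "dy": 0, "dz": 0, "rx": 0, "ry": 0, "rz": -0.14, "fingers": 1}
    - {"dx": 0, "dy": 0, "dz": 0, "rx": 0, "ry": 0, "rz": -0.14, "fingers": 1}
    - {"dx": 0, "dy": 0, "dz": 0, "rx": 0, "ry": 0, "rz": -0.14, "fingers": 1}
    - {"dx": 0, "dy": 0, "dz": 0, "rx": 0, "ry": 0, "rz": 0, "fingers": 1}

```text
clock: 33.05
tcp_pos: [0.4365, -0.235, 0.1403]
orientation: [0.001, 0.347, 0.938, -0.0]
wrist_force: [-1.2, 0.9, 6.7]
finger_gap: 0.0126
```

```bash
python3 st.py
```

```text
clk 33.05 tcp [ 0.4365 -0.235   0.1403] jawaz 49.389999999999986 q [ 0.001  0.347  0.938 -0.   ] F [-1.2  0.9  6.7] M [ 0.21  0.36 -0.07] gap 0.0126 j [-0.66  0.28 -0.43  0.86 -0.    0.05]
```

>>> servo_tool:
  deltas:
    - {"dx": 0, "dy": 0, "dz": 0, "rx": 0, "ry": 0, "rz": -0.14, "fingers": 1}
    - {"dx": 0, "dy": 0, "dz": 0, "rx": 0, "ry": 0, "rz": -0.14, "fingers": 1}
    - {"dx": 0, "dy": 0, "dz": 0, "rx": 0, "ry": 0, "rz": -0.14, "fingers": 1}
    - {"dx": 0, "dy": 0, "dz": 0, "rx": 0, "ry": 0, "rz": -0.14, "fingers": 1}
    - {"dx": 0, "dy": 0, "dz": 0, "rx": 0, "ry": 0, "rz": -0.14, "fingers": 1}
    - {"dx": 0, "dy": 0, "dz": 0, "rx": 0, "ry": 0, "rz": -0.14, "fingers": 1}
    - {"dx": 0, "dy": 0, "dz": 0, "rx": 0, "ry": 0, "rz": -0.14, "fingers": 1}
    - {"dx": 0, "dy": 0, "dz": 0, "rx": 0, "ry": 0, "rz": -0.14, "fingers": 1}

```text
clock: 33.85
tcp_pos: [0.4347, -0.2354, 0.1403]
orientation: [0.0, 0.793, 0.609, -0.002]
wrist_force: [-9.0, -2.3, 12.0]
finger_gap: 0.0126
```

>>> servo_tool:
  deltas:
    - {"dx": 0, "dy": 0, "dz": 0, "rx": 0, "ry": 0, "rz": -0.14, "fingers": 1}
    - {"dx": 0, "dy": 0, "dz": 0, "rx": 0, "ry": 0, "rz": -0.14, "fingers": 1}
    - {"dx": 0, "dy": 0, "dz": 0, "rx": 0, "ry": 0, "rz": -0.14, "fingers": 1}
    - {"dx": 0, "dy": 0, "dz": 0, "rx": 0, "ry": 0, "rz": -0.14, "fingers": 1}
    - {"dx": 0, "dy": 0, "dz": 0, "rx": 0, "ry": 0, "rz": -0.1, "fingers": 1}
    - {"dx": 0, "dy": 0, "dz": 0, "rx": 0, "ry": 0, "rz": -0.04, "fingers": 1}
    - {"dx": 0, "dy": 0, "dz": 0, "rx": 0, "ry": 0, "rz": 0, "fingers": 1}

```text
clock: 34.55
tcp_pos: [0.4337, -0.2347, 0.1403]
orientation: [0.0, 0.953, 0.302, -0.002]
wrist_force: [-11.6, 1.2, 15.7]
finger_gap: 0.0127
```

```bash
python3 st.py
```

```text
clk 34.55 tcp [ 0.4337 -0.2347  0.1403] jawaz -54.84 q [ 0.     0.953  0.302 -0.002] F [-11.6   1.2  15.7] M [ 0.14  2.44 -0.05] gap 0.0127 j [-0.66  0.27 -0.43  0.87 -0.    1.87]
```

>>> servo_tool:
  deltas:
    - {"dx": 0, "dy": 0, "dz": 0, "rx": 0, "ry": 0, "rz": -0.03, "fingers": 1}
    - {"dx": 0, "dy": 0, "dz": 0, "rx": 0, "ry": 0, "rz": -0.02, "fingers": 1}
    - {"dx": 0, "dy": 0, "dz": 0, "rx": 0, "ry": 0, "rz": 0, "fingers": 1}

```text
clock: 34.85
tcp_pos: [0.4337, -0.2346, 0.1403]
orientation: [0.0, 0.96, 0.279, -0.003]
wrist_force: [-11.2, -0.3, 15.2]
finger_gap: 0.013
```

```bash
python3 st.py
```

```text
clk 34.85 tcp [ 0.4337 -0.2346  0.1403] jawaz -57.55 q [ 0.     0.96   0.279 -0.003] F [-11.2  -0.3  15.2] M [0.09 2.46 0.92] gap 0.013 j [-0.66  0.27 -0.43  0.87 -0.    1.92]
```

The moment has risen again, so the dial is at its clockwise stop. I'll release it and back away.

>>> servo_tool:
  deltas:
    - {"dx": 0, "dy": 0, "dz": 0, "rx": 0, "ry": 0, "rz": -0.02, "fingers": 1}
    - {"dx": 0, "dy": 0, "dz": 0, "rx": 0, "ry": 0, "rz": 0, "fingers": 1}
    - {"dx": 0, "dy": 0, "dz": 0, "rx": 0, "ry": 0, "rz": 0.03, "fingers": 1}
    - {"dx": 0, "dy": 0, "dz": 0, "rx": 0, "ry": 0, "rz": 0, "fingers": -1}
    - {"dx": 0, "dy": 0, "dz": 0, "rx": 0, "ry": 0, "rz": 0, "fingers": -1}
    - {"dx": 0, "dy": 0, "dz": 0, "rx": 0, "ry": 0, "rz": 0, "fingers": -1}
    - {"dx": 0, "dy": 0, "dz": 0, "rx": 0, "ry": 0, "rz": 0, "fingers": -1}
    - {"dx": 0, "dy": 0, "dz": 30, "rx": 0, "ry": 0, "rz": 0, "fingers": -1}

```text
clock: 35.65
tcp_pos: [0.4341, -0.2331, 0.1657]
orientation: [-0.003, 0.959, 0.284, -0.002]
wrist_force: [-0.1, -0.4, -0.1]
finger_gap: 0.0835
```

>>> servo_tool:
  deltas:
    - {"dx": 0, "dy": 0, "dz": 45, "rx": 0, "ry": 0, "rz": 0, "fingers": -1}
    - {"dx": 0, "dy": 0, "dz": 45, "rx": 0, "ry": 0, "rz": 0, "fingers": -1}
    - {"dx": 0, "dy": 0, "dz": 40, "rx": 0, "ry": 0, "rz": 0, "fingers": -1}
    - {"dx": 0, "dy": -40, "dz": 0, "rx": 0, "ry": 0, "rz": 0, "fingers": -1}
    - {"dx": 0, "dy": -40, "dz": 0, "rx": 0, "ry": 0, "rz": 0, "fingers": -1}
    - {"dx": 0, "dy": -40, "dz": 0, "rx": 0, "ry": 0, "rz": 0, "fingers": -1}
    - {"dx": 0, "dy": 0, "dz": 0, "rx": 0, "ry": 0, "rz": 0, "fingers": -1}
    - {"dx": 0, "dy": 0, "dz": 0, "rx": 0, "ry": 0, "rz": 0, "fingers": -1}

```text
clock: 36.45
tcp_pos: [0.4357, -0.3552, 0.298]
orientation: [-0.001, 0.959, 0.283, -0.0]
wrist_force: [0.0, -0.5, 0.0]
finger_gap: 0.0855
```

```bash
python3 -c "
from h import *
s=read_camera('side');t=read_camera('top')
a=cv2.resize(t['img'][160:260,290:365],None,fx=5,fy=5,interpolation=2)
b=cv2.resize(s['img'][125:205,225:325],None,fx=4,fy=4,interpolation=2)
W=np.zeros((500,775,3),np.uint8);W[:,:375]=a;W[:320,375:]=b
cv2.imwrite('pics/c4.png',W[:,:,::-1])
"; python3 st.py
```

```text
clk 36.55 tcp [ 0.4359 -0.3538  0.2984] jawaz -56.99 q [-0.001  0.959  0.284 -0.   ] F [-0.1 -0.3 -0.8] M [ 0.02 -0.08  0.02] gap 0.0855 j [-0.82  0.29 -0.    1.28  0.    1.74]
```

View pics/c4.png

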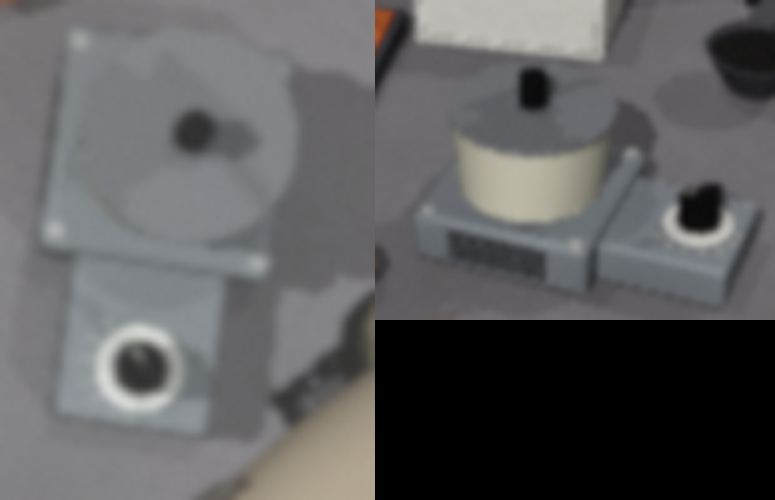

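The lid is seated level at (190,130), the dial's mark points up-left as expected at full speed, and the gripper is clear of everything. Handing in.

```bash
python3 -c "
from h import *
print(job.hand_in())"; python3 st.py
```

```text
the job is handed in; nothing more can be done
None
the job is handed in; nothing more can be done
```

The job is done and handed in at about 36.5 s. Hand-in reports no verdict, so what follows rests on my own checks.

**What I did**
- I turned the dial anticlockwise to its stop, then laid the lid on the cork mat.
- The tray held three copper balls and no rollers, and I put all three in the bowl. One was knocked to the tray's left rim during the run, so I found it again and picked it up there.
- I laid the lid back on the bowl and turned the dial clockwise to its stop.

**Last checks**
- **Balls:** the top view showed all three in the bowl before the lid went on.
- **Lid:** its outline in the side view matched the seated position within about 2 pixels, and it looks level in both cameras.
- **Dial:** the turning moment rose at both ends, to about 1.4 N m at off and 0.9 N m at full speed. The turn between the stops was about 138°, which matches the 2.4 rad range. The mark now points as expected for full speed.
- **Arm:** the gripper is open, clear of everything, and reads almost no force.

**What failed or disagreed**
- My first two move calls were refused because the rows left out keys; nothing moved.
- The network's lid position on the mat was about 15 mm from the arm's own reading. I went by the arm's reading, and the knob grasp worked there.
- I did not measure the other bench objects again at the end. The arm was never driven near them.

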